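# Close up the soap tray

### The arm

A 6-joint arm with a two-finger parallel gripper is mounted at the origin on a cart in front of the work surface, level with it; the furniture and walls round the work are solid. World frame = base frame: x ahead of the robot, y to its left, z up, the work surface at z = 0. Lengths are in mm, angles in degrees, forces in N, time in s.
With the tool pointing down it reaches from about 200 to 875 mm from the base axis. Payload 3.4 kg.
Tool frame: the origin (TCP) lies on the front face of the gripper's body, between the roots of the fingers; the fingertips stand 97 mm ahead of it and the grasp point (between the pads) lies 78 mm ahead of it (arm.pinch_z is the distance from the TCP to the grasp point, in mm); z points along the fingers, y is the direction in which the jaws open and shut (so a half turn about z gives the same grasp; the last joint's range is limited). The gripper opens to 94 mm and grips with 3 to 60 N. Pads are 16 mm wide; open, the fingers measure 119 mm over their backs; the gripper's body (75 mm by 177 mm) begins 78 mm behind the grasp point.
Start: joints at [-83.365, 15.808, 86.224, -0, 77.962, -6.933], TCP at [134.887, -558.982, 302.693] pointing down, gripper open.
Joint ranges: [-165.64, 165.64], [-43.16, 119.46], [12.63, 154.43], [-67.54, 247.53], [6.08, 155.33], [-154.97, 154.97]. Speed limits (degrees/s): [147.25, 147.25, 180, 180, 180, 180].

### API

Orientations are given as a 3x3 rotation matrix whose columns are the frame's x, y, z axes.
In Python, from plant import arm gives the robot as it stands. The module is installed in compiled form; this text tells all that it offers.
- The arm moves only by the tool jog_arm, never from a script. Its argument "increments" is a list of rows, each a list of 3 entries, a list of its own where there are three numbers: the shift along the tool's x, y, z in m, then the turn about the tool's z in degrees, then the opening, from 0 (shut) to 1 (fully open). A call has 1 to 20 rows; each row is the pose to reach, as a shift and turn from the pose measured when the call began, along the tool's axes at that moment; what a row does not reach only later rows make up. A row lasts 1/12 s, in which the tool goes at most 41.7 mm and 7.16 degrees, less where a joint would pass 70% of its speed; a pose out of reach is approached as far as the arm can. A call with a gripper value outside its range is refused whole. The fingers move at their own pace and stop on an object; "grip_force" is the grip in N (left out, the last holds). Time passes only in rows, so rows that repeat a pose let the fingers close. It gives the time, the measured TCP pose, the force and the opening at its end, in the units of the state.
- arm.observe(): the state, without advancing time (a new reading comes with each control period).
- arm.capture(name): name is "scene" or "side" or "wrist"; returns the picture (420x560x3 uint8, red, green, blue); there is no depth.
- arm.camera_params(name): a dict with "fx", "fy", "cx", "cy" (pixels), "eye" and "orientation" of the camera in the world. Camera axes: x right, y down, z forward; pixel columns grow to the right and rows downward; lengths in mm; the calibration is good to about 2 mm. A picture is of the moment at which its call begins: read the wrist's pose just before it. camera_params takes no time and is no camera call; for the wrist camera it gives the pose at the moment of the call.
- arm.hand_in(): hands the job in, once; it reports no verdict.
The state is a dict: "t": time; "joint_positions": joint angles; "joint_velocities": joint speeds; "effort": joint torques, N m; "ee_pos": TCP position; "orientation": TCP orientation; "contact_force": force on the tool from outside, world axes, zero at the start; "torque": the same for the moment, N m; "gripper_width": finger opening in mm.
Only numpy, scipy, OpenCV 4.12 (cv2) and the standard library are available. Lean on these libraries where they do the work, as an engineer would, in place of code of your own. Each camera call takes 0.05 s, during which the arm holds its last target.

### The job

A box was sold from the near right corner of the wooden soap tray. Without lifting any box, slide the white soap box into that empty corner and keep it pressed firmly against the black end stop ahead of it for a moment, then slide the lilac soap box (far left) into the place the white one has left and press it home against its end stop in the same way, so that the empty place is at the far left. The cartons are thin, so push gently enough not to crush them, and leave the pink soap box in its place and the things in front of the tray alone.

Things in the scene. Friction and masses are not known exactly. Their poses are not given: they have to be found in the camera images.
- soap_tray: Wooden 2 x 2 tray, fixed, 149 (x) x 193 (y) mm; origin: centre of its underside; x to its far side, y to its left; yaw up to 15 deg. Inside x -65.5..65.5, y -87.5..87.5 mm, floor 5 mm above the table, no dividers; walls 9 mm thick, 31 mm high. Start places: far x +37, near x -20; left y +48, right y -31 mm; near right is empty. Near and right walls carry end stops, far and left walls finger notches.
- near_wall (a point): Middle of the foot of the tray's near wall, inner face, at tray x = -65.5 mm. In front of it stands a rigid black rubber end stop, 145 mm long, 25 mm high, on brass pins; its face is set anywhere 0 to 16 mm inside this point, differs each time, is not measured, and must be felt. A box slid towards tray -x is home once held against it with at least 6 N for half a second (aim for 8 to 10 N).
- right_wall (a point): Middle of the foot of the tray's right wall, inner face, at tray y = -87.5 mm. In front of it stands a rigid black rubber end stop, 101 mm long, 25 mm high, on brass pins; its face is set anywhere 0 to 16 mm inside this point, differs each time, is not measured, and must be felt. A box slid towards tray -y is home once held against it with at least 6 N for half a second (aim for 8 to 10 N).
- notch_far_left (a point): Middle of the finger notch in the tray's far wall (mid-thickness, tray floor level): open-topped, 50 mm wide, cut down to the tray floor. Shut fingertips put down just outside it (bare table) can move in through it behind the far left box and push that towards tray -x.
- notch_far_right (a point): Middle of the finger notch in the tray's far wall (mid-thickness, tray floor level): open-topped, 50 mm wide, cut down to the tray floor. Shut fingertips put down just outside it (bare table) can move in through it behind the far right box and push that towards tray -x.
- notch_left_near (a point): Middle of the finger notch in the tray's left wall (mid-thickness, tray floor level): open-topped, 44 mm wide, cut down to the tray floor. Shut fingertips put down just outside it (bare table) can move in through it behind the near left box and push that towards tray -y.
- notch_left_far (a point): Middle of the finger notch in the tray's left wall (mid-thickness, tray floor level): open-topped, 44 mm wide, cut down to the tray floor. Shut fingertips put down just outside it (bare table) can move in through it behind the far left box and push that towards tray -y.
- white_soap: Plain white soap carton, 56 (x) x 78 (y) x 26 mm, 0.1 to 0.18 kg; origin: centre of its underside, on the tray floor; axes as the tray's. Starts either far right or near left, about 1 mm of play to its neighbours. Slides with 1 to 3 N, more if it rubs on them. Crushed if the robot presses it with more than 12 N.
- pink_soap: Pink soap carton, same size and axes as the white one; origin: centre of its underside. Starts in the other one of the places far right and near left, and stays there. Crushed above 12 N.
- lilac_soap: Lilac soap carton, same size, axes and weight range as the white one; origin: centre of its underside. Starts far left in the tray. Crushed if the robot presses it with more than 12 N.
- carton: Upright lilac hand-cream carton, 40 x 46 x 105 mm, loose on the table in front of the tray; origin at the centre of its underside. Leave it alone.
- tin: Round flowered tin, 74 mm across, 32 mm high, loose in front of the tray; origin at the centre of its underside. Leave it alone.
- green_box: Low green balm box, 50 x 50 x 22 mm, loose in front of the tray; origin at the centre of its underside. Leave it alone.

How it is judged:
By the outcome, as a careful person would: the job done as asked, in the order asked, and still so for the second after the job is handed in, with the robot touching nothing.
It also fails if it takes over 64 s, if anything falls off the work surface, if the arm or the gripper's body presses on something with over 40 N, if the wrist force passes 120 N, or if a joint passes its speed limit or range.

## Working session

There is one attempt and no reset: what is moved stays moved. The work goes in short steps, Python scripts to look and compute and a tool call to move; the robot and the scene stay as the last step left them, time stands still between calls to the robot, and variables do not carry over. Pictures are saved under pics/ and viewed, and the job is handed in when it is done.

Besides the shell and the picture viewer there is one more tool, called after ">>>" as name(argument=value, ...) on one line, values as JSON. jog_arm: Moves the arm, as the interface text tells. Its arguments: {"type":"object","properties":{"increments":{"type":"array","items":{"type":"array"}},"grip_force":{"type":"number"}},"required":["increments"]}

```bash
mkdir -p pics; python3 - <<'E'
from plant import arm
import cv2
print(arm.observe())
for n in("scene","side"):
    im=arm.capture(n); cv2.imwrite(f"pics/{n}0.png",im[:,:,::-1]); print(n,arm.camera_params(n))
E
```

```text
{'t': 0.0, 'joint_positions': array([-8.33629830e+01,  1.58460675e+01,  8.62943461e+01,  1.92228842e-04,
        7.79629642e+01, -6.93258902e+00]), 'joint_velocities': array([-0.03915632, -0.05394105, -0.00822533,  0.00797643, -0.02069944,
        0.06797684]), 'effort': array([ 2.79818531e-03, -4.04582369e+01, -2.37223828e+01,  7.03719864e-02,
        3.41575441e-02, -1.46203556e-04]), 'ee_pos': array([ 134.86121742, -558.54874102,  301.82615545]), 'orientation': array([[ 9.72085788e-01,  2.34625612e-01, -2.05277782e-04],
       [ 2.34625598e-01, -9.72084161e-01,  1.79257035e-03],
       [ 2.21035633e-04, -1.79069558e-03, -9.99998372e-01]]), 'contact_force': array([-0.1506928 , -0.72376625,  1.08062018]), 'torque': array([ 0.04492883,  0.01913741, -0.02907635]), 'gripper_width': 94.4468794860259}
scene {'fx': 477.2130238023922, 'fy': 477.2130238023922, 'cx': 272.3477111065913, 'cy': 218.12925656688412, 'eye': array([-22.46822883, 621.38877991, 588.98465087]), 'orientation': array([[-0.58212599, -0.52342717,  0.62221646],
       [-0.81280449,  0.39518473, -0.42799285],
       [-0.02186736, -0.7548861 , -0.65549126]])}
side {'fx': 404.1044806474811, 'fy': 404.1044806474811, 'cx': 280.4133829567218, 'cy': 208.60198253777898, 'eye': array([316.65153084, 969.31982429, 460.94462352]), 'orientation': array([[-0.9649741 , -0.1198734 ,  0.23335672],
       [-0.26213373,  0.4762765 , -0.83931317],
       [-0.010531  , -0.87108614, -0.49101735]])}
```

View pics/scene0.png

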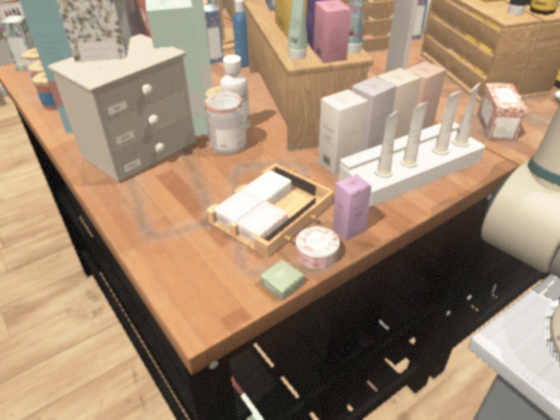

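View pics/side0.png

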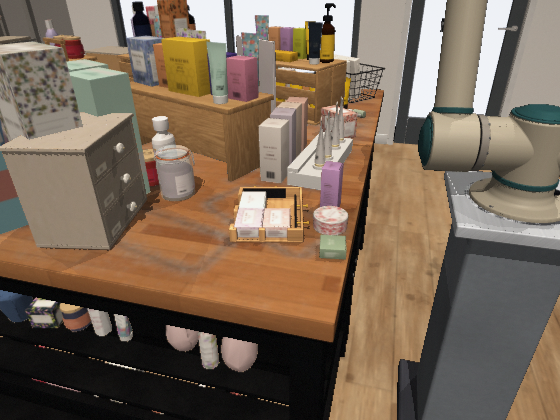

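The tray shows at about (270,207) in the scene view and (268,215) in the side view. I'll enlarge both to tell the box colours apart.

```bash
python3 - <<'E'
import cv2,numpy as np
a=cv2.imread("pics/scene0.png")[155:305,195:375]; b=cv2.imread("pics/side0.png")[175:265,215:355]
cv2.imwrite("pics/c1.png",cv2.resize(a,None,fx=4,fy=4,interpolation=cv2.INTER_CUBIC))
cv2.imwrite("pics/c2.png",cv2.resize(b,None,fx=5.5,fy=5.5,interpolation=cv2.INTER_CUBIC))
E
```

```text
(no output)
```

View pics/c1.png

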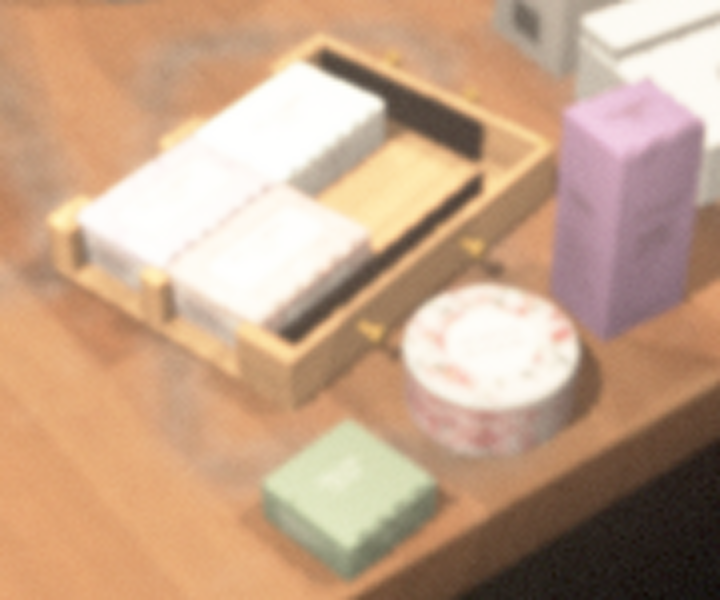

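View pics/c2.png

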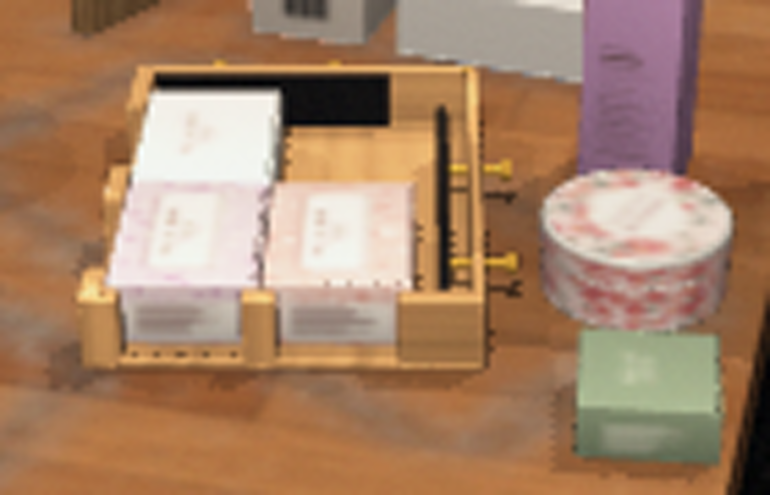

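```bash
cat > h.py <<'E'
import numpy as np,cv2
def proj(P,c):
    R=np.array(c["orientation"]);q=(np.atleast_2d(P)-c["eye"])@R
    return np.c_[c["fx"]*q[:,0]/q[:,2]+c["cx"],c["fy"]*q[:,1]/q[:,2]+c["cy"]]
def onplane(uv,c,z):
    d=np.array(c["orientation"])@np.array([(uv[0]-c["cx"])/c["fx"],(uv[1]-c["cy"])/c["fy"],1]);e=np.array(c["eye"])
    return e+d*(z-e[2])/d[2]
def tw(p,T):
    p=np.atleast_2d(p);x,y,a=T;a=np.radians(a);c,s=np.cos(a),np.sin(a)
    return np.c_[x+c*p[:,0]-s*p[:,1],y+s*p[:,0]+c*p[:,1],p[:,2]]
E
python3 - <<'E'
from plant import arm
from h import *
from scipy.optimize import least_squares
S=arm.camera_params("side");C=arm.camera_params("scene")
us=np.array([[82,285],[485,292],[477,68],[140,68]])/5.5+[215,175]
uc=np.array([[55,215],[293,350],[553,145],[320,38]])/4+[195,155]
for u,c in((us,S),(uc,C)): print([onplane(p,c,31).round(1).tolist() for p in u])
pts=np.array([[74.5,96.5],[-74.5,96.5],[-74.5,-96.5],[74.5,-96.5]])
f=lambda v:np.r_[(proj(tw(np.c_[pts,np.full(4,v[3])],v[:3]),S)-us).ravel(),(proj(tw(np.c_[pts,np.full(4,v[3])],v[:3]),C)-uc).ravel()]
r=least_squares(f,[450,0,0,31]);print(r.x,r.fun.round(1))
off={"tin":(S,[636,215],32),"green":(S,[648,360],22),"cartontop":(C,[632,110],105)}
print("tin",onplane(np.array([636,215])/5.5+[215,175],S,32),"green",onplane(np.array([648,362])/5.5+[215,175],S,22),"carton",onplane(np.array([632,112])/4+[195,155],C,105))
E
```

```text
[[600.0, 331.2, 31.0], [456.2, 299.7, 31.0], [498.7, 122.4, 31.0], [641.0, 157.8, 31.0]]
[[598.8, 334.9, 31.0], [460.4, 299.0, 31.0], [500.8, 119.4, 31.0], [640.1, 155.2, 31.0]]
[551.19704822 224.93788548  13.64956773  29.77672841] [-1.3  1.8 -0.1  0.9 -0.4 -1.2 -0.8 -1.4 -1.1  0.2  0.5  2.5  2.  -0.8
  0.8 -2. ]
tin [411.772014   233.00647681  32.        ] green [393.73332778 316.68836562  22.        ] carton [428.4395563 144.7518919 105.       ]
```

```bash
python3 - <<'E'
from plant import arm
from h import *
S=arm.camera_params("side");C=arm.camera_params("scene")
T=(550.5,225.8,13.6)
def tri(a,b):
    A=[];r=[]
    for uv,c in((a,C),(b,S)):
        d=onplane(uv,c,0)-c["eye"];d/=np.linalg.norm(d);M=np.eye(3)-np.outer(d,d);A.append(M);r.append(M@c["eye"])
    return np.linalg.lstsq(np.vstack(A),np.hstack(r),rcond=None)[0]
def inv(p):
    a=np.radians(T[2]);d=p[:2]-np.array(T[:2]);return np.array([np.cos(a)*d[0]+np.sin(a)*d[1],-np.sin(a)*d[0]+np.cos(a)*d[1]])
for n,a,b in [("whitecartontop near",(321,97),(262,121)),]: print(n,tri(a,b))
for n,c,u in [("cartonrow base",S,(263,178)),("cartonrow base C",C,(322,163)),("row base right corner S",S,(289,180)),("jar base",S,(176,194)),("jar base C",C,(228,148)),("shelf corner",S,(230,176)),("shelf corner C",C,(290,148)),("drawers",S,(105,243)),("drawers r",S,(145,205)),("rack",S,(290,177)),("rack",C,(365,200)),("rack far",C,(485,157))]:
    p=onplane(u,c,0);print(n,p.round(0),inv(p).round(0))
for n,a,b in [("tube1 top",(391,113),(320,118)),("tube4 top",(475,88),(342,97)),("shelf top corner",(297,58),(233,103)),("pinkbox top",(331,5),(243,58)),("tall white",(409,0),(267,40)),("jar top",(226,97),(174,152)),("last carton top",(425,65),(300,97))]:
    p=tri(a,b);print(n,p.round(0),inv(p).round(0))
E
```

```text
whitecartontop near [610.51313592  65.76096908 166.66441208]
cartonrow base [625.  31.  -0.] [  27. -207.]
cartonrow base C [620.  45.   0.] [  25. -192.]
row base right corner S [554.  27.   0.] [ -43. -194.]
jar base [808. 173.   0.] [ 238. -111.]
jar base C [795. 176.   0.] [ 226. -106.]
shelf corner [716.  41.   0.] [ 117. -219.]
shelf corner C [709.  64.   0.] [ 116. -195.]
drawers [845. 406.   0.] [328. 106.]
drawers r [853. 243.   0.] [298. -54.]
rack [556.   8.   0.] [ -46. -213.]
rack [471.  61.   0.] [-116. -142.]
rack far [ 423. -250.    0.] [-236. -432.]
tube1 top [480.  14. 169.] [-119. -190.]
tube4 top [ 452. -184.  171.] [-192. -375.]
shelf top corner [685.  65. 212.] [  93. -188.]
pinkbox top [680. -10. 300.] [  70. -259.]
tall white [ 666. -201.  298.] [  12. -442.]
jar top [804. 163. 113.] [ 232. -121.]
last carton top [ 576. -188.  168.] [ -72. -408.]
```

```bash
python3 - <<'E'
from plant import arm
from h import *
o=arm.observe();R=o["orientation"]
W=arm.camera_params("wrist");print(W["fx"],W["cx"],W["cy"],R.T@(W["eye"]-o["ee_pos"]),(R.T@W["orientation"]).round(3))
print((R.T@(np.array([555,225,400])-o["ee_pos"])).round(1))
E
```

```text
355.3278717186572 279.6615906897097 207.97466122951016 [ 76.79700474   0.73723148 -80.79756614] [[ 0.    -0.964 -0.266]
 [ 1.    -0.     0.001]
 [-0.001 -0.266  0.964]]
[ 592.3 -663.4  -96.9]
```

>>> jog_arm(increments=[[[0.02, -0.02, -0.03], 0, 0], [[0.04, -0.04, -0.06], 0, 0], [[0.07, -0.065, -0.08], 0, 0], [[0.1, -0.09, -0.08], 0, 0], [[0.688, -0.634, -0.08], 0, 0], [[0.688, -0.634, -0.08], 0, 0], [[0.688, -0.634, -0.08], 0, 0], [[0.688, -0.634, -0.08], 0, 0], [[0.688, -0.634, -0.08], 0, 0], [[0.688, -0.634, -0.08], 0, 0], [[0.688, -0.634, -0.08], 0, 0], [[0.688, -0.634, -0.08], 0, 0], [[0.688, -0.634, -0.08], 0, 0], [[0.688, -0.634, -0.08], 0, 0], [[0.688, -0.634, -0.08], 0, 0], [[0.688, -0.634, -0.08], 0, 0], [[0.688, -0.634, -0.08], 0, 0], [[0.688, -0.634, -0.08], 0, 0], [[0.688, -0.634, -0.08], 0, 0], [[0.688, -0.634, -0.08], 0, 0]], grip_force=20)

```text
t: 1.77
ee_pos: [581.0, 109.2, 382.4]
orientation: [[0.972, 0.235, -0.001], [0.235, -0.972, 0.001], [-0.001, -0.002, -1.0]]
contact_force: [1.4, -0.5, -0.0]
gripper_width: 0.5
```

>>> jog_arm(increments=[[[0.04, -0.035, 0.02], 0, 0], [[0.07, -0.06, 0.035], 0, 0], [[0.09, -0.08, 0.05], 0, 0], [[0.098, -0.09, 0.05], 0, 0], [[0.098, -0.09, 0.05], 0, 0], [[0.098, -0.09, 0.05], 0, 0], [[0.098, -0.09, 0.05], 0, 0]])

```text
t: 2.35
ee_pos: [654.7, 219.2, 332.6]
orientation: [[0.972, 0.235, -0.002], [0.235, -0.972, 0.0], [-0.001, -0.001, -1.0]]
contact_force: [-0.2, -0.1, 0.4]
gripper_width: 0.8
```

```bash
python3 - <<'E'
from plant import arm
import cv2,pickle
o=arm.observe();W=arm.camera_params("wrist");im=arm.capture("wrist")
pickle.dump((o,W),open("w1.pkl","wb"))
cv2.imwrite("pics/w1.png",im[:,:,::-1]);print(o["ee_pos"],o["joint_positions"],o["contact_force"],o["joint_velocities"].round(2))
E
```

```text
[654.6750302  219.15433913 332.55811029] [1.27208352e+01 2.53405065e+01 6.73661021e+01 4.20754309e-02
 8.73762644e+01 8.91303591e+01] [-0.15489135 -0.14745986  0.36246409] [-0.9  -1.39  0.04  0.21 -0.01  0.06]
```

View pics/w1.png

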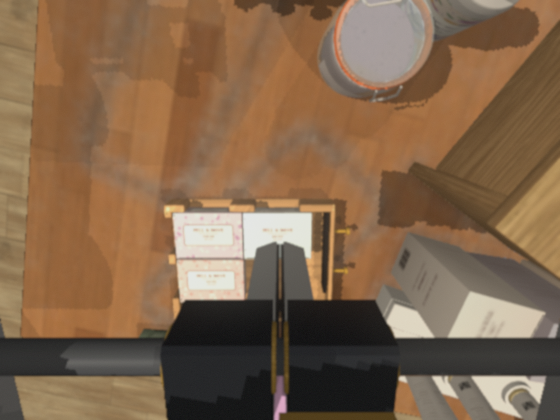

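The wrist view shows the tray's far wall at row ~205, columns 165–335, level in the image. White is far right at (280,230), lilac far left at (208,235) and pink near left at (210,280). I'll enlarge to measure.

```bash
python3 - <<'E'
import cv2
a=cv2.imread("pics/w1.png")[190:325,155:355]
cv2.imwrite("pics/c3.png",cv2.resize(a,None,fx=4,fy=4,interpolation=cv2.INTER_CUBIC))
E
```

```text
(no output)
```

View pics/c3.png

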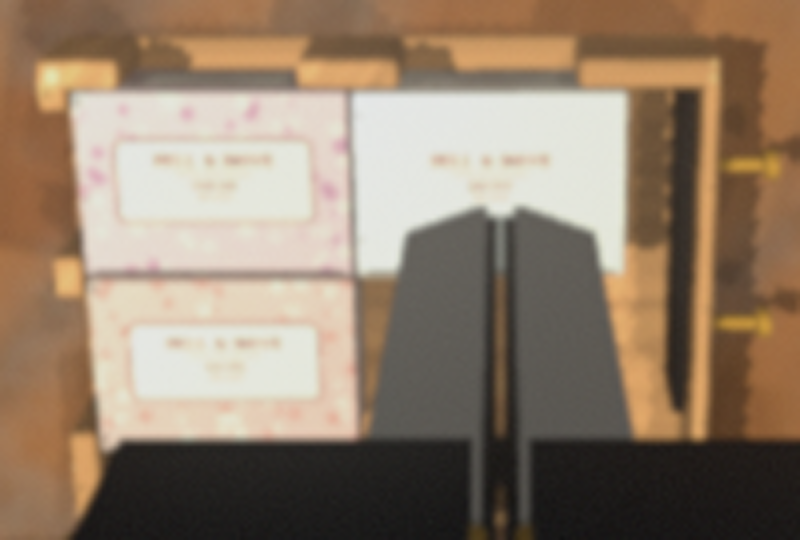

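```bash
python3 - <<'E'
from h import *
import pickle
from scipy.optimize import least_squares
o,W=pickle.load(open("w1.pkl","rb"))
u=np.array([[37,62],[718,58],[705,85],[628,92],[353,92],[72,92],[80,275],[356,273],[622,273]])/4+[155,190]
P=np.array([[74.5,96.5,31],[74.5,-96.5,31],[65.5,-87.5,31],[65,-70,31],[65,8.5,31],[65,87,31],[8.7,87,31],[8.7,8.5,31],[9,-70,31]],float)
f=lambda v:(proj(tw(P,v),W)-u).ravel()
r=least_squares(f,[550,225,13]);print(r.x,r.fun.reshape(-1,2).round(1).tolist())
T=r.x;R=o["orientation"]
print(np.degrees(np.arctan2(R[1,0],R[0,0])))
for q in([97,-31],[37,122]):
    t=tw([*q,112],T)[0];print(q,t,(R.T@(t-o["ee_pos"])).round(1))
# tip in image check
tip=o["ee_pos"]+R[:,2]*97;print(proj(tip,W))
E
```

```text
[550.34083979 226.77871622  13.66211541] [[-1.0, -1.0], [2.1, -0.2], [-3.0, 0.8], [0.6, -0.5], [-0.7, -0.4], [-0.5, -0.3], [1.5, 0.4], [-0.0, 0.8], [1.0, 0.5]]
13.58855068026435
[97, -31] [651.91834059 219.56682796 112.        ] [ -2.3  -0.9 220.6]
[37, 122] [557.47806872 354.06602888 112.        ] [ -62.5 -153.8  220.8]
[[277.79402223 257.40776491]]
```

>>> jog_arm(increments=[[[-0.002, -0.001, 0.04], 0, 0], [[-0.002, -0.001, 0.08], 0, 0], [[-0.002, -0.001, 0.12], 0, 0], [[-0.002, -0.001, 0.16], 0, 0], [[-0.002, -0.001, 0.19], 0, 0], [[-0.002, -0.001, 0.21], 0, 0], [[-0.002, -0.001, 0.222], 0, 0], [[-0.002, -0.001, 0.222], 0, 0], [[-0.002, -0.001, 0.222], 0, 0], [[-0.002, -0.001, 0.222], 0, 0]])

```text
t: 3.23
ee_pos: [653.6, 219.2, 113.6]
orientation: [[0.972, 0.234, 0.003], [0.234, -0.972, 0.002], [0.004, -0.001, -1.0]]
contact_force: [-0.9, 0.6, 1.2]
gripper_width: 0.3
```

```bash
cat >st.py <<'E'
from plant import arm
import numpy as np
T=(550.4,226.5,13.62)
def st():
    o=arm.observe();a=np.radians(T[2]);M=np.array([[np.cos(a),np.sin(a)],[-np.sin(a),np.cos(a)]])
    print("t",round(o["t"],2),"tcp tray",(M@(o["ee_pos"][:2]-T[:2])).round(1),"z",o["ee_pos"][2].round(1),"F tray",(M@o["contact_force"][:2]).round(2),o["contact_force"][2].round(2),"yaw",np.degrees(np.arctan2(o["orientation"][1,0],o["orientation"][0,0])).round(2))
st()
E
python3 st.py
python3 - <<'E'
from plant import arm
import cv2
cv2.imwrite("pics/s1.png",cv2.resize(arm.capture("side")[150:290,180:370,::-1],None,fx=4,fy=4,interpolation=cv2.INTER_CUBIC))
E
python3 st.py
```

```text
t 3.23 tcp tray [ 98.6 -31.4] z 113.6 F tray [-0.74  0.79] 1.17 yaw 13.51
t 3.28 tcp tray [ 98.7 -31.3] z 113.8 F tray [ 0.18 -0.68] 0.85 yaw 13.53
```

View pics/s1.png

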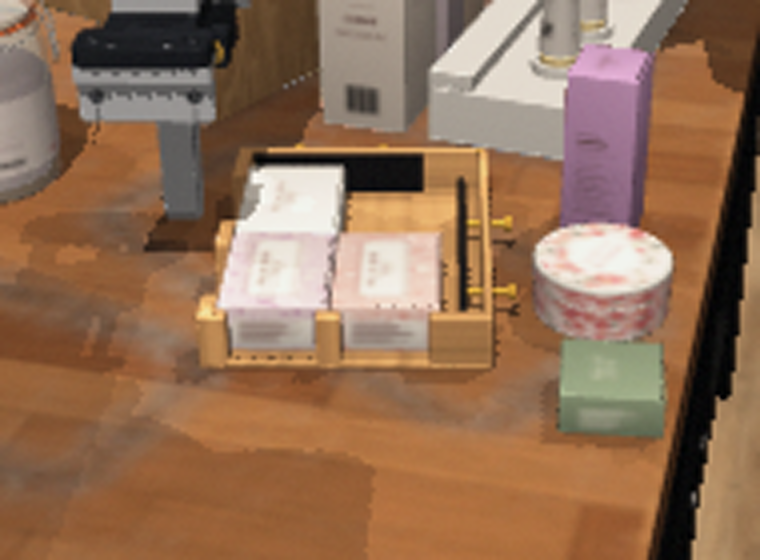

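>>> jog_arm(increments=[[[-0.006, 0, 0.002], 0, 0], [[-0.012, 0, 0.004], 0, 0], [[-0.018, 0, 0.005], 0, 0], [[-0.022, 0, 0.005], 0, 0], [[-0.022, 0, 0.005], 0, 0]])

```text
t: 3.7
ee_pos: [630.9, 214.0, 108.8]
orientation: [[0.972, 0.234, 0.003], [0.234, -0.972, 0.001], [0.003, -0.001, -1.0]]
contact_force: [-0.1, -0.7, -0.4]
gripper_width: 0.6
```

```bash
python3 st.py
```

```text
t 3.7 tcp tray [ 75.3 -31.1] z 108.8 F tray [-0.25 -0.69] -0.36 yaw 13.54
```

>>> jog_arm(increments=[[[-0.002, 0, 0], 0, 0], [[-0.004, 0, 0], 0, 0], [[-0.006, 0, 0], 0, 0], [[-0.008, 0, 0], 0, 0], [[-0.01, 0, 0], 0, 0]])

```text
t: 4.12
ee_pos: [621.6, 211.8, 109.0]
orientation: [[0.972, 0.234, 0.004], [0.234, -0.972, 0.002], [0.004, -0.001, -1.0]]
contact_force: [1.5, 0.8, 0.4]
gripper_width: 0.4
```

```bash
python3 st.py
```

```text
t 4.12 tcp tray [ 65.7 -31.1] z 109.0 F tray [1.68 0.45] 0.41 yaw 13.54
```

>>> jog_arm(increments=[[[-0.002, 0, 0], 0, 0], [[-0.004, 0, 0], 0, 0], [[-0.006, 0, 0], 0, 0], [[-0.008, 0, 0], 0, 0], [[-0.01, 0, 0], 0, 0], [[-0.012, 0, 0], 0, 0], [[-0.014, 0, 0], 0, 0], [[-0.016, 0, 0], 0, 0], [[-0.018, 0, 0], 0, 0], [[-0.02, 0, 0], 0, 0], [[-0.022, 0, 0], 0, 0], [[-0.024, 0, 0], 0, 0]])

```text
t: 5.12
ee_pos: [598.2, 206.1, 109.0]
orientation: [[0.972, 0.234, 0.004], [0.234, -0.972, 0.002], [0.005, -0.001, -1.0]]
contact_force: [1.1, 0.3, 0.6]
gripper_width: 0.8
```

```bash
python3 st.py
```

```text
t 5.12 tcp tray [ 41.7 -31. ] z 109.0 F tray [ 1.16 -0.02] 0.6 yaw 13.54
```

>>> jog_arm(increments=[[[-0.002, 0, 0], 0, 0], [[-0.004, 0, 0], 0, 0], [[-0.006, 0, 0], 0, 0], [[-0.008, 0, 0], 0, 0], [[-0.01, 0, 0], 0, 0], [[-0.012, 0, 0], 0, 0], [[-0.014, 0, 0], 0, 0], [[-0.016, 0, 0], 0, 0], [[-0.018, 0, 0], 0, 0]])

```text
t: 5.87
ee_pos: [580.6, 201.9, 109.0]
orientation: [[0.972, 0.234, 0.005], [0.234, -0.972, 0.002], [0.005, -0.001, -1.0]]
contact_force: [1.3, 0.6, 0.5]
gripper_width: 0.8
```

```bash
python3 st.py
python3 - <<'E'
from plant import arm
import cv2
cv2.imwrite("pics/s2.png",cv2.resize(arm.capture("side")[150:290,180:370,::-1],None,fx=4,fy=4,interpolation=cv2.INTER_CUBIC))
E
python3 st.py
```

```text
t 5.87 tcp tray [ 23.6 -31. ] z 109.0 F tray [1.36 0.29] 0.5 yaw 13.54
t 5.92 tcp tray [ 23.1 -31. ] z 108.9 F tray [ 1.31 -0.19] 0.56 yaw 13.54
```

View pics/s2.png

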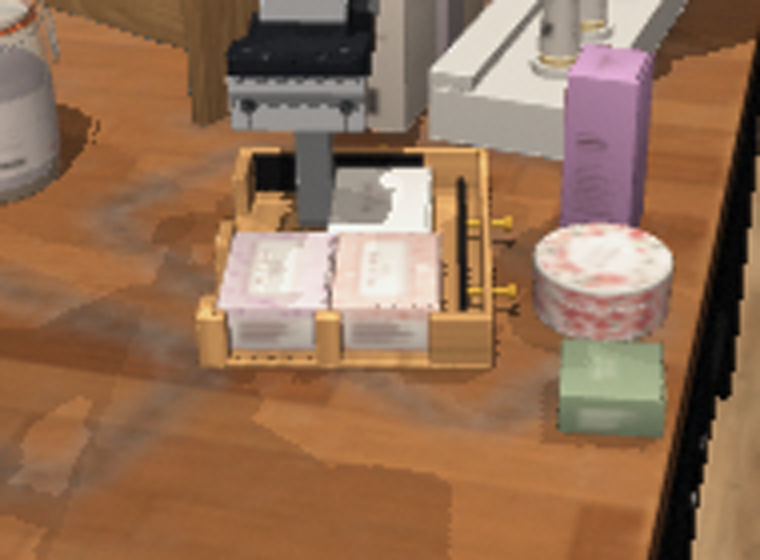

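>>> jog_arm(increments=[[[-0.001, 0, 0], 0, 0], [[-0.002, 0, 0], 0, 0], [[-0.003, 0, 0], 0, 0], [[-0.004, 0, 0], 0, 0], [[-0.005, 0, 0], 0, 0]])

```text
t: 6.33
ee_pos: [575.3, 200.7, 108.9]
orientation: [[0.972, 0.234, 0.004], [0.234, -0.972, 0.002], [0.004, -0.001, -1.0]]
contact_force: [2.7, 1.2, 1.2]
gripper_width: 0.3
```

>>> jog_arm(increments=[[[-0.0005, 0, 0], 0, 0], [[-0.001, 0, 0], 0, 0], [[-0.0015, 0, 0], 0, 0]])

```text
t: 6.58
ee_pos: [573.8, 200.3, 108.9]
orientation: [[0.972, 0.234, 0.004], [0.234, -0.972, 0.002], [0.004, -0.001, -1.0]]
contact_force: [2.0, 0.0, 1.4]
gripper_width: 0.2
```

```bash
python3 st.py
```

```text
t 6.58 tcp tray [ 16.6 -31. ] z 108.9 F tray [ 1.92 -0.44] 1.36 yaw 13.54
```

>>> jog_arm(increments=[[[-0.0005, 0, 0], 0, 0], [[-0.001, 0, 0], 0, 0], [[-0.0015, 0, 0], 0, 0]])

```text
t: 6.83
ee_pos: [572.4, 199.9, 108.9]
orientation: [[0.972, 0.234, 0.004], [0.234, -0.972, 0.002], [0.004, -0.001, -1.0]]
contact_force: [2.4, -0.2, 1.4]
gripper_width: 0.3
```

```bash
python3 st.py
```

```text
t 6.83 tcp tray [ 15.1 -31. ] z 108.9 F tray [ 2.29 -0.74] 1.44 yaw 13.54
```

>>> jog_arm(increments=[[[-0.0005, 0, 0], 0, 0], [[-0.001, 0, 0], 0, 0], [[-0.0015, 0, 0], 0, 0]])

```text
t: 7.08
ee_pos: [570.9, 199.6, 108.9]
orientation: [[0.972, 0.234, 0.004], [0.234, -0.972, 0.002], [0.005, -0.001, -1.0]]
contact_force: [1.9, -0.2, 1.5]
gripper_width: 0.5
```

```bash
python3 st.py
```

```text
t 7.08 tcp tray [ 13.6 -31. ] z 108.9 F tray [ 1.83 -0.63] 1.5 yaw 13.54
```

>>> jog_arm(increments=[[[-0.0005, 0, 0], 0, 0], [[-0.001, 0, 0], 0, 0], [[-0.0015, 0, 0], 0, 0]])

```text
t: 7.33
ee_pos: [569.4, 199.2, 108.9]
orientation: [[0.972, 0.234, 0.004], [0.234, -0.972, 0.002], [0.004, -0.001, -1.0]]
contact_force: [2.2, -0.2, 0.5]
gripper_width: 0.3
```

>>> jog_arm(increments=[[[-0.0005, 0, 0], 0, 0], [[-0.001, 0, 0], 0, 0]])

```text
t: 7.5
ee_pos: [568.3, 199.0, 108.9]
orientation: [[0.972, 0.234, 0.004], [0.234, -0.972, 0.002], [0.005, -0.001, -1.0]]
contact_force: [1.6, 0.5, 0.7]
gripper_width: 0.4
```

>>> jog_arm(increments=[[[-0.0005, 0, 0], 0, 0], [[-0.001, 0, 0], 0, 0]])

```text
t: 7.67
ee_pos: [567.3, 198.7, 108.9]
orientation: [[0.972, 0.234, 0.004], [0.234, -0.972, 0.002], [0.005, -0.001, -1.0]]
contact_force: [2.5, -0.4, 1.0]
gripper_width: 0.8
```

>>> jog_arm(increments=[[[-0.0005, 0, 0], 0, 0], [[-0.001, 0, 0], 0, 0]])

```text
t: 7.83
ee_pos: [566.3, 198.5, 108.9]
orientation: [[0.972, 0.234, 0.004], [0.234, -0.972, 0.002], [0.005, -0.001, -1.0]]
contact_force: [1.6, 0.6, 1.0]
gripper_width: 0.4
```

>>> jog_arm(increments=[[[-0.0005, 0, 0], 0, 0], [[-0.001, 0, 0], 0, 0]])

```text
t: 8.0
ee_pos: [565.7, 198.4, 109.0]
orientation: [[0.972, 0.234, 0.005], [0.234, -0.972, 0.002], [0.006, -0.001, -1.0]]
contact_force: [3.7, 1.6, 0.5]
gripper_width: -0.0
```

>>> jog_arm(increments=[[[-0.0005, 0, 0], 0, 0], [[-0.001, 0, 0], 0, 0]])

```text
t: 8.17
ee_pos: [565.4, 198.4, 109.1]
orientation: [[0.972, 0.234, 0.007], [0.234, -0.972, 0.003], [0.008, -0.001, -1.0]]
contact_force: [4.1, 1.5, -0.8]
gripper_width: 0.2
```

>>> jog_arm(increments=[[[-0.0005, 0, 0], 0, 0], [[-0.001, 0, 0], 0, 0]])

```text
t: 8.33
ee_pos: [565.3, 198.4, 109.2]
orientation: [[0.972, 0.234, 0.009], [0.234, -0.972, 0.003], [0.01, -0.001, -1.0]]
contact_force: [4.7, 2.2, -1.8]
gripper_width: 0.3
```

>>> jog_arm(increments=[[[-0.0005, 0, 0], 0, 0], [[-0.001, 0, 0], 0, 0]])

```text
t: 8.5
ee_pos: [565.1, 198.3, 109.4]
orientation: [[0.972, 0.234, 0.011], [0.234, -0.972, 0.004], [0.012, -0.001, -1.0]]
contact_force: [5.3, 2.4, -0.9]
gripper_width: 0.5
```

>>> jog_arm(increments=[[[-0.0005, 0, 0], 0, 0], [[-0.001, 0, 0], 0, 0], [[-0.0015, 0, 0], 0, 0], [[-0.0015, 0, 0], 0, 0]])

```text
t: 8.83
ee_pos: [564.9, 198.2, 109.8]
orientation: [[0.972, 0.234, 0.014], [0.234, -0.972, 0.005], [0.015, -0.001, -1.0]]
contact_force: [6.1, 1.7, -0.3]
gripper_width: 0.2
```

```bash
python3 st.py
```

```text
t 8.83 tcp tray [  7.4 -30.9] z 109.8 F tray [6.35 0.25] -0.34 yaw 13.52
```

>>> jog_arm(increments=[[[-0.0008, 0, 0], 0, 0], [[-0.0016, 0, 0], 0, 0], [[-0.0022, 0, 0], 0, 0], [[-0.0022, 0, 0], 0, 0], [[-0.0022, 0, 0], 0, 0]])

```text
t: 9.25
ee_pos: [564.5, 198.1, 110.3]
orientation: [[0.972, 0.234, 0.019], [0.234, -0.972, 0.006], [0.02, -0.001, -1.0]]
contact_force: [7.3, 2.8, -1.8]
gripper_width: 0.4
```

```bash
python3 st.py
```

```text
t 9.25 tcp tray [  7.  -30.9] z 110.3 F tray [7.75 0.95] -1.8 yaw 13.52
```

>>> jog_arm(increments=[[[-0.001, 0, 0], 0, 0], [[-0.0018, 0, 0], 0, 0], [[-0.0024, 0, 0], 0, 0], [[-0.0024, 0, 0], 0, 0], [[-0.0024, 0, 0], 0, 0], [[-0.0024, 0, 0], 0, 0]])

```text
t: 9.75
ee_pos: [564.1, 198.0, 110.8]
orientation: [[0.972, 0.234, 0.024], [0.233, -0.972, 0.007], [0.025, -0.001, -1.0]]
contact_force: [7.5, 3.1, -2.3]
gripper_width: 0.2
```

```bash
python3 st.py
```

```text
t 9.75 tcp tray [  6.6 -31. ] z 110.8 F tray [8.03 1.21] -2.31 yaw 13.51
```

>>> jog_arm(increments=[[[-0.001, 0, 0], 0, 0], [[-0.0018, 0, 0], 0, 0], [[-0.0024, 0, 0], 0, 0], [[-0.0024, 0, 0], 0, 0], [[-0.0024, 0, 0], 0, 0], [[-0.0024, 0, 0], 0, 0], [[-0.0024, 0, 0], 0, 0], [[-0.0024, 0, 0], 0, 0]])

```text
t: 10.42
ee_pos: [563.7, 197.9, 111.2]
orientation: [[0.972, 0.233, 0.029], [0.233, -0.972, 0.008], [0.03, -0.001, -1.0]]
contact_force: [8.1, 1.9, -2.2]
gripper_width: 0.5
```

```bash
python3 st.py
```

```text
t 10.42 tcp tray [  6.2 -30.9] z 111.2 F tray [ 8.28 -0.07] -2.17 yaw 13.5
```

>>> jog_arm(increments=[[[-0.0015, 0, 0], 0, 0], [[-0.0022, 0, 0], 0, 0], [[-0.0028, 0, 0], 0, 0], [[-0.0028, 0, 0], 0, 0], [[-0.0028, 0, 0], 0, 0], [[-0.0028, 0, 0], 0, 0], [[-0.0028, 0, 0], 0, 0]])

```text
t: 11.0
ee_pos: [563.3, 197.7, 111.7]
orientation: [[0.972, 0.233, 0.034], [0.233, -0.972, 0.01], [0.035, -0.001, -0.999]]
contact_force: [6.8, 1.5, -2.8]
gripper_width: 0.4
```

```bash
python3 st.py
```

```text
t 11.0 tcp tray [  5.7 -31. ] z 111.7 F tray [ 7.   -0.17] -2.76 yaw 13.48
```

>>> jog_arm(increments=[[[-0.0015, 0, 0], 0, 0], [[-0.0022, 0, 0], 0, 0], [[-0.0029, 0, 0], 0, 0], [[-0.0029, 0, 0], 0, 0], [[-0.0029, 0, 0], 0, 0], [[-0.0029, 0, 0], 0, 0], [[-0.0029, 0, 0], 0, 0], [[-0.0029, 0, 0], 0, 0], [[-0.0029, 0, 0], 0, 0], [[-0.0029, 0, 0], 0, 0], [[-0.0029, 0, 0], 0, 0], [[-0.0029, 0, 0], 0, 0]])

```text
t: 12.0
ee_pos: [562.8, 197.6, 112.3]
orientation: [[0.972, 0.233, 0.04], [0.233, -0.972, 0.011], [0.041, -0.001, -0.999]]
contact_force: [7.3, 1.5, -1.8]
gripper_width: 0.6
```

```bash
python3 st.py;python3 - <<'E'
from plant import arm
import cv2
cv2.imwrite("pics/s3.png",cv2.resize(arm.capture("side")[150:290,180:370,::-1],None,fx=4,fy=4,interpolation=cv2.INTER_CUBIC))
E
python3 st.py
```

```text
t 12.0 tcp tray [  5.2 -31. ] z 112.3 F tray [ 7.48 -0.25] -1.77 yaw 13.47
t 12.05 tcp tray [  5.2 -31. ] z 112.3 F tray [ 8.15 -0.72] -2.65 yaw 13.47
```

View pics/s3.png

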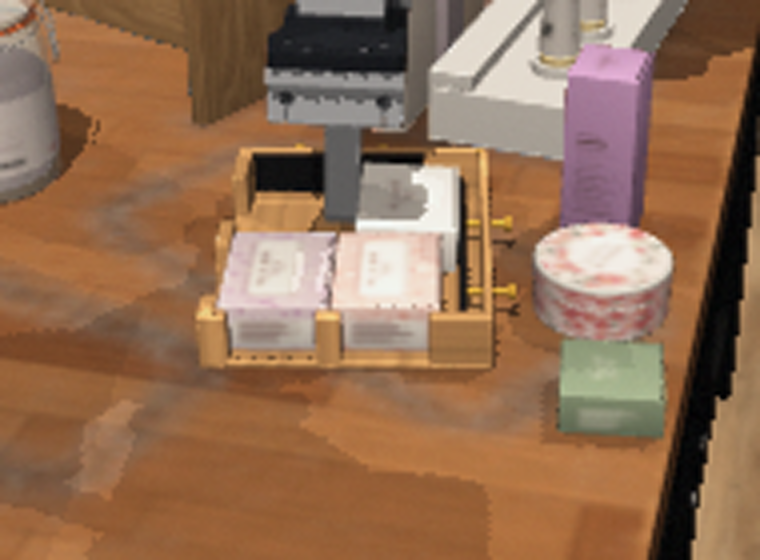

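>>> jog_arm(increments=[[[-0.0015, 0, 0], 0, 0], [[-0.0028, 0, 0], 0, 0], [[-0.0036, 0, 0], 0, 0], [[-0.0036, 0, 0], 0, 0]])

```text
t: 12.38
ee_pos: [562.2, 197.4, 113.0]
orientation: [[0.971, 0.233, 0.047], [0.232, -0.973, 0.013], [0.049, -0.001, -0.999]]
contact_force: [7.9, 2.5, -2.0]
gripper_width: 0.7
```

```bash
python3 st.py
```

```text
t 12.38 tcp tray [  4.6 -31. ] z 113.0 F tray [8.31 0.58] -1.98 yaw 13.46
```

>>> jog_arm(increments=[[[-0.002, 0, 0], 0, 0], [[-0.003, 0, 0], 0, 0], [[-0.0037, 0, 0], 0, 0], [[-0.0037, 0, 0], 0, 0], [[-0.0037, 0, 0], 0, 0]])

```text
t: 12.8
ee_pos: [561.6, 197.3, 113.8]
orientation: [[0.971, 0.233, 0.055], [0.232, -0.973, 0.015], [0.057, -0.002, -0.998]]
contact_force: [8.4, 1.8, -2.6]
gripper_width: 0.5
```

```bash
python3 st.py
```

```text
t 12.8 tcp tray [  4. -31.] z 113.8 F tray [ 8.6 -0.2] -2.64 yaw 13.44
```

>>> jog_arm(increments=[[[-0.002, 0, 0], 0, 0], [[-0.0032, 0, 0], 0, 0], [[-0.004, 0, 0], 0, 0], [[-0.0045, 0, 0], 0, 0], [[-0.0048, 0, 0], 0, 0], [[-0.0048, 0, 0], 0, 0], [[-0.0048, 0, 0], 0, 0], [[-0.0048, 0, 0], 0, 0], [[-0.0048, 0, 0], 0, 0], [[-0.0048, 0, 0], 0, 0], [[-0.0048, 0, 0], 0, 0], [[-0.0048, 0, 0], 0, 0]])

```text
t: 13.8
ee_pos: [560.8, 197.0, 114.8]
orientation: [[0.971, 0.232, 0.064], [0.232, -0.973, 0.017], [0.067, -0.002, -0.998]]
contact_force: [9.2, 2.5, -2.7]
gripper_width: 0.6
```

```bash
python3 st.py;python3 - <<'E'
from plant import arm
import cv2
cv2.imwrite("pics/s4.png",cv2.resize(arm.capture("side")[150:290,180:370,::-1],None,fx=4,fy=4,interpolation=cv2.INTER_CUBIC))
E
python3 st.py
```

```text
t 13.8 tcp tray [  3.2 -31.1] z 114.8 F tray [9.5  0.23] -2.68 yaw 13.42
t 13.85 tcp tray [  3.2 -31.1] z 114.8 F tray [9.57 0.36] -2.54 yaw 13.42
```

View pics/s4.png

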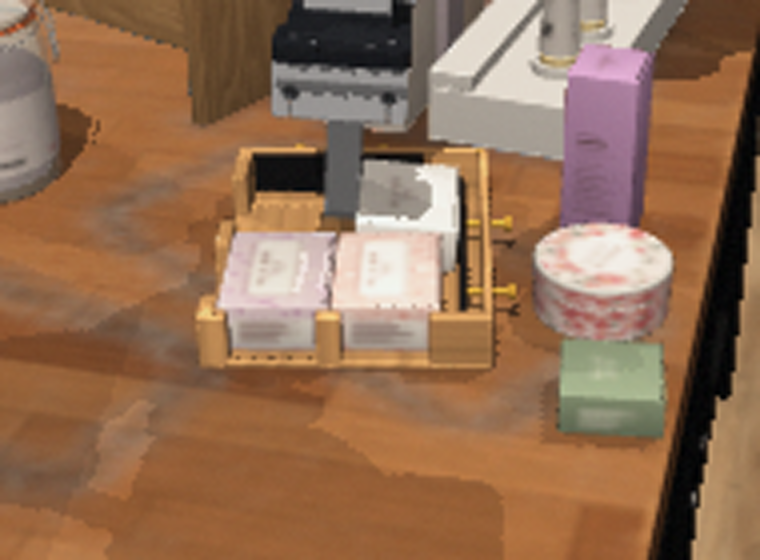

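>>> jog_arm(increments=[[[0.002, 0, 0.001], 0, 0], [[0.004, 0, 0.001], 0, 0], [[0.008, 0, 0], 0, 0], [[0.013, 0, 0], 0, 0], [[0.016, 0, 0], 0, 0], [[0.016, 0, 0], 0, 0]])

```text
t: 14.35
ee_pos: [576.7, 200.8, 115.7]
orientation: [[0.971, 0.232, 0.064], [0.232, -0.973, 0.017], [0.066, -0.002, -0.998]]
contact_force: [-0.1, 0.3, 0.9]
gripper_width: 0.6
```

```bash
python3 st.py;python3 - <<'E'
from plant import arm
import cv2
cv2.imwrite("pics/s5.png",cv2.resize(arm.capture("side")[150:290,180:370,::-1],None,fx=4,fy=4,interpolation=cv2.INTER_CUBIC))
o=arm.observe();print(o["orientation"].round(3))
E
python3 st.py
```

```text
t 14.35 tcp tray [ 19.5 -31.2] z 115.7 F tray [0.03 0.34] 0.88 yaw 13.42
[[ 0.971  0.232  0.063]
 [ 0.232 -0.973  0.017]
 [ 0.066 -0.002 -0.998]]
t 14.4 tcp tray [ 19.1 -31.1] z 115.6 F tray [-0.16  0.72] 0.11 yaw 13.43
```

View pics/s5.png

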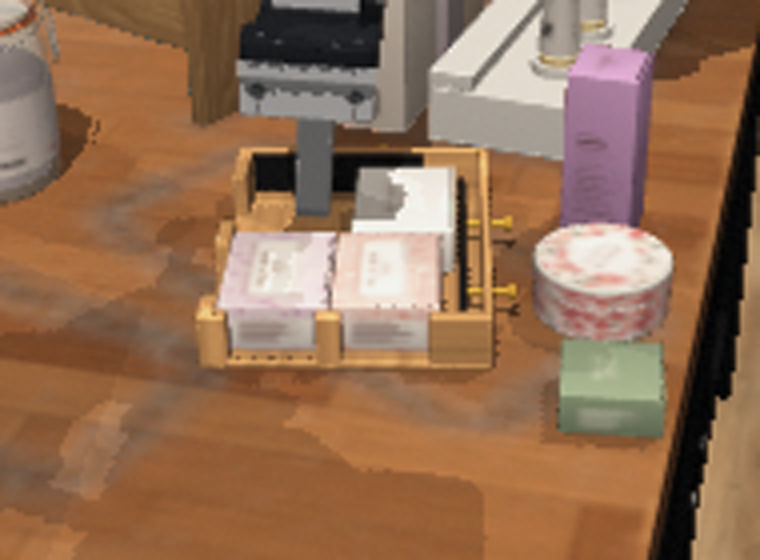

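The white box had pitched slightly, because my repeated small presses walked the tool's tilt to 3.8°. It then dropped back about 1 mm from the stop. Next I'll take the tilt out against the tray's fixed far wall, then press white again lower down.

>>> jog_arm(increments=[[[0.003, 0.01, 0], 0, 0], [[0.01, 0.02, 0], 0, 0], [[0.018, 0.03, 0.0], 0, 0], [[0.024, 0.033, 0.0], 0, 0], [[0.026, 0.033, 0.001], 0, 0], [[0.026, 0.033, 0.001], 0, 0]])

```text
t: 14.9
ee_pos: [610.3, 174.2, 116.1]
orientation: [[0.971, 0.231, 0.064], [0.23, -0.973, 0.017], [0.066, -0.002, -0.998]]
contact_force: [0.0, -0.0, 0.8]
gripper_width: 0.3
```

>>> jog_arm(increments=[[[0.003, 0, 0], 0, 0], [[0.006, 0, 0], 0, 0], [[0.009, 0, 0], 0, 0], [[0.012, 0, 0], 0, 0], [[0.015, 0, 0], 0, 0], [[0.015, 0, 0], 0, 0]])

```text
t: 15.4
ee_pos: [616.7, 175.8, 116.3]
orientation: [[0.972, 0.233, 0.043], [0.232, -0.973, 0.011], [0.045, -0.001, -0.999]]
contact_force: [-14.8, -5.8, 14.1]
gripper_width: 0.8
```

```bash
python3 st.py
```

```text
t 15.4 tcp tray [ 52.5 -64.9] z 116.3 F tray [-15.76  -2.12] 14.12 yaw 13.46
```

>>> jog_arm(increments=[[[0.006, 0, 0], 0, 0], [[0.01, 0, 0], 0, 0], [[0.012, 0, 0], 0, 0], [[0.012, 0, 0], 0, 0]])

```text
t: 15.73
ee_pos: [618.8, 176.6, 116.3]
orientation: [[0.972, 0.235, 0.02], [0.235, -0.972, 0.005], [0.021, -0.0, -1.0]]
contact_force: [-18.4, -7.9, 16.4]
gripper_width: 0.4
```

>>> jog_arm(increments=[[[0.006, 0, 0], 0, 0], [[0.01, 0, 0], 0, 0], [[0.012, 0, 0], 0, 0], [[0.012, 0, 0], 0, 0]])

```text
t: 16.07
ee_pos: [620.9, 177.3, 116.3]
orientation: [[0.972, 0.236, -0.003], [0.236, -0.972, -0.001], [-0.003, 0.001, -1.0]]
contact_force: [-20.0, -7.2, 17.6]
gripper_width: 0.6
```

```bash
python3 st.py
```

```text
t 16.07 tcp tray [ 56.9 -64.4] z 116.3 F tray [-21.11  -2.33] 17.6 yaw 13.67
```

>>> jog_arm(increments=[[[0.006, 0, 0], 0, 0], [[0.01, 0, 0], 0, 0], [[0.012, 0, 0], 0, 0], [[0.012, 0, 0], 0, 0]])

```text
t: 16.4
ee_pos: [623.0, 177.9, 116.5]
orientation: [[0.971, 0.238, -0.027], [0.238, -0.971, -0.008], [-0.028, 0.002, -1.0]]
contact_force: [-19.2, -6.6, 18.0]
gripper_width: 0.5
```

>>> jog_arm(increments=[[[0.006, 0, 0], 0, 0], [[0.01, 0, 0], 0, 0], [[0.012, 0, 0], 0, 0], [[0.012, 0, 0], 0, 0]])

```text
t: 16.73
ee_pos: [625.1, 178.5, 116.5]
orientation: [[0.97, 0.24, -0.05], [0.239, -0.971, -0.015], [-0.052, 0.003, -0.999]]
contact_force: [-19.4, -6.8, 18.2]
gripper_width: 0.3
```

```bash
python3 st.py
```

```text
t 16.73 tcp tray [ 61.3 -64.2] z 116.5 F tray [-20.44  -2.09] 18.2 yaw 13.86
```

>>> jog_arm(increments=[[[-0.006, 0, 0.001], 0, 0], [[-0.012, -0.008, 0.003], 0, 0], [[-0.018, -0.018, 0.006], 0, 0], [[-0.024, -0.028, 0.008], 0, 0], [[-0.03, -0.0335, 0.01], 0, 0], [[-0.034, -0.0335, 0.01], 0, 0], [[-0.038, -0.0335, 0.01], 0, 0], [[-0.038, -0.0335, 0.01], 0, 0], [[-0.038, -0.0335, 0.01], 0, 0]])

```text
t: 17.48
ee_pos: [579.9, 201.7, 108.6]
orientation: [[0.97, 0.24, -0.05], [0.239, -0.971, -0.015], [-0.052, 0.003, -0.999]]
contact_force: [-0.2, -0.7, 0.3]
gripper_width: 0.1
```

```bash
python3 st.py;python3 - <<'E'
from plant import arm
import cv2
cv2.imwrite("pics/s6.png",cv2.resize(arm.capture("side")[150:290,180:370,::-1],None,fx=4,fy=4,interpolation=cv2.INTER_CUBIC))
E
python3 st.py
```

```text
t 17.48 tcp tray [ 22.8 -31.1] z 108.6 F tray [-0.4  -0.67] 0.35 yaw 13.86
t 17.53 tcp tray [ 23.1 -31.2] z 108.6 F tray [-0.63 -0.89] -0.12 yaw 13.84
```

View pics/s6.png

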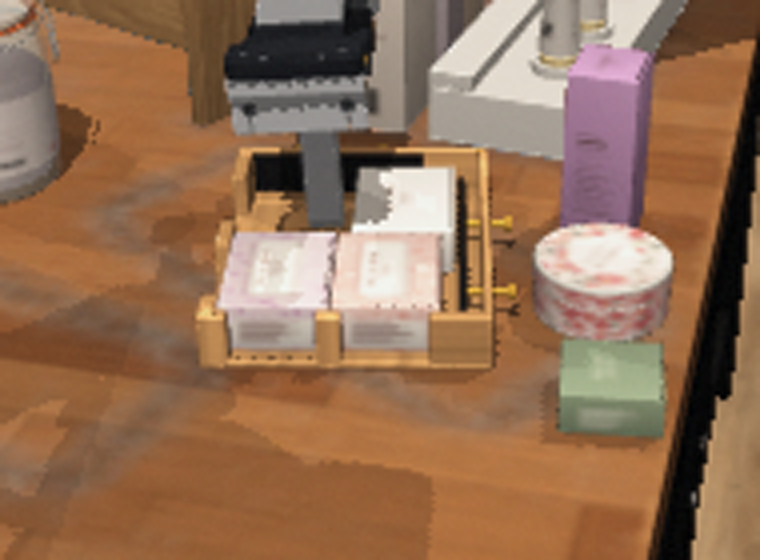

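>>> jog_arm(increments=[[[-0.002, 0, 0], 0, 0], [[-0.004, 0, 0], 0, 0], [[-0.006, 0, 0], 0, 0], [[-0.0065, 0, 0], 0, 0]])

```text
t: 17.87
ee_pos: [573.5, 199.8, 108.9]
orientation: [[0.97, 0.239, -0.05], [0.239, -0.971, -0.015], [-0.052, 0.003, -0.999]]
contact_force: [-0.2, -0.3, -0.5]
gripper_width: 0.4
```

>>> jog_arm(increments=[[[-0.0008, 0, 0], 0, 0], [[-0.0016, 0, 0], 0, 0]])

```text
t: 18.03
ee_pos: [572.2, 199.4, 109.0]
orientation: [[0.97, 0.239, -0.049], [0.239, -0.971, -0.015], [-0.051, 0.003, -0.999]]
contact_force: [0.6, -0.2, -0.8]
gripper_width: 0.3
```

>>> jog_arm(increments=[[[-0.0008, 0, 0], 0, 0], [[-0.0016, 0, 0], 0, 0]])

```text
t: 18.2
ee_pos: [571.0, 199.0, 109.2]
orientation: [[0.97, 0.239, -0.048], [0.238, -0.971, -0.015], [-0.05, 0.003, -0.999]]
contact_force: [1.5, 0.9, -1.2]
gripper_width: 0.8
```

```bash
python3 st.py
```

```text
t 18.2 tcp tray [ 13.5 -31.5] z 109.2 F tray [1.64 0.55] -1.22 yaw 13.81
```

>>> jog_arm(increments=[[[-0.0008, 0, 0.0002], 0, 0], [[-0.0016, 0, 0.0004], 0, 0]])

```text
t: 18.37
ee_pos: [570.5, 199.0, 109.2]
orientation: [[0.97, 0.239, -0.045], [0.238, -0.971, -0.014], [-0.047, 0.002, -0.999]]
contact_force: [3.3, 2.0, 0.6]
gripper_width: 0.6
```

>>> jog_arm(increments=[[[-0.001, 0, 0.0002], 0, 0], [[-0.002, 0, 0.0004], 0, 0], [[-0.002, 0, 0.0004], 0, 0]])

```text
t: 18.62
ee_pos: [570.0, 199.1, 109.3]
orientation: [[0.97, 0.239, -0.041], [0.238, -0.971, -0.012], [-0.043, 0.002, -0.999]]
contact_force: [5.1, 1.2, -1.6]
gripper_width: 0.2
```

```bash
python3 st.py
```

```text
t 18.62 tcp tray [ 12.6 -31.3] z 109.3 F tray [ 5.28 -0.01] -1.56 yaw 13.8
```

Against the stop at a low contact. Now a single ramped press.

>>> jog_arm(increments=[[[-0.002, 0, 0.0004], 0, 0], [[-0.003, 0, 0.0006], 0, 0], [[-0.004, 0, 0.0008], 0, 0], [[-0.004, 0, 0.0008], 0, 0]])

```text
t: 18.95
ee_pos: [569.2, 198.9, 109.5]
orientation: [[0.971, 0.238, -0.033], [0.238, -0.971, -0.01], [-0.034, 0.002, -0.999]]
contact_force: [6.3, 2.1, -2.5]
gripper_width: 0.6
```

```bash
python3 st.py
```

```text
t 18.95 tcp tray [ 11.7 -31.3] z 109.5 F tray [6.61 0.54] -2.5 yaw 13.79
```

>>> jog_arm(increments=[[[-0.002, 0, 0.0006], 0, 0], [[-0.0035, 0, 0.001], 0, 0], [[-0.005, 0, 0.0014], 0, 0], [[-0.005, 0, 0.0014], 0, 0], [[-0.005, 0, 0.0014], 0, 0], [[-0.005, 0, 0.0014], 0, 0]])

```text
t: 19.45
ee_pos: [568.2, 198.6, 109.6]
orientation: [[0.971, 0.238, -0.023], [0.238, -0.971, -0.008], [-0.024, 0.002, -1.0]]
contact_force: [7.8, 3.7, -1.4]
gripper_width: 0.6
```

```bash
python3 st.py
```

```text
t 19.45 tcp tray [ 10.7 -31.3] z 109.6 F tray [8.43 1.8 ] -1.43 yaw 13.77
```

>>> jog_arm(increments=[[[-0.003, 0, 0.0006], 0, 0], [[-0.0045, 0, 0.001], 0, 0], [[-0.0055, 0, 0.0016], 0, 0], [[-0.0056, 0, 0.0016], 0, 0], [[-0.0056, 0, 0.0016], 0, 0], [[-0.0056, 0, 0.0016], 0, 0], [[-0.0056, 0, 0.0016], 0, 0], [[-0.0056, 0, 0.0016], 0, 0], [[-0.0056, 0, 0.0016], 0, 0], [[-0.0056, 0, 0.0016], 0, 0], [[-0.0056, 0, 0.0016], 0, 0], [[-0.0056, 0, 0.0016], 0, 0]])

```text
t: 20.45
ee_pos: [567.2, 198.3, 109.6]
orientation: [[0.971, 0.238, -0.012], [0.238, -0.971, -0.005], [-0.013, 0.002, -1.0]]
contact_force: [9.0, 3.3, -0.3]
gripper_width: 0.8
```

```bash
python3 st.py;python3 - <<'E'
from plant import arm
import cv2
cv2.imwrite("pics/s7.png",cv2.resize(arm.capture("side")[150:290,180:370,::-1],None,fx=4,fy=4,interpolation=cv2.INTER_CUBIC))
E
python3 st.py
```

```text
t 20.45 tcp tray [  9.6 -31.3] z 109.6 F tray [9.5  1.13] -0.3 yaw 13.76
t 20.5 tcp tray [  9.6 -31.3] z 109.6 F tray [9.25 0.04] -1.31 yaw 13.75
```

View pics/s7.png

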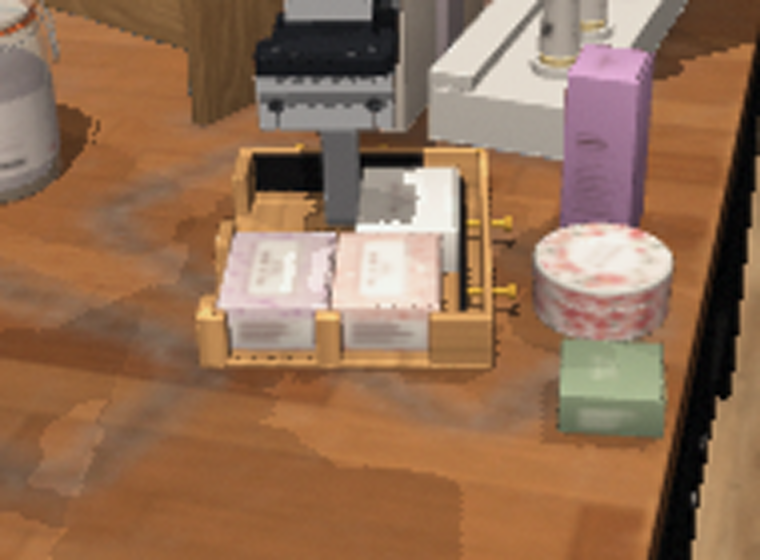

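White is now flat and touching its stop (side view, its edge at column ~460), held at ~9.3 N. I'm backing off into the far-right notch. There I'll press on the notch edge to pre-tilt the tips for the lilac push.

>>> jog_arm(increments=[[[0.003, 0, 0], 0, 0], [[0.008, 0, 0], 0, 0], [[0.02, 0, 0], 0, 0], [[0.035, 0, -0.001], 0, 0], [[0.05, 0, -0.001], 0, 0], [[0.06, 0, -0.001], 0, 0], [[0.062, -0.003, -0.001], 0, 0], [[0.062, -0.007, -0.001], 0, 0], [[0.062, -0.009, -0.001], 0, 0], [[0.062, -0.009, -0.001], 0, 0]], grip_force=40)

```text
t: 21.33
ee_pos: [623.8, 222.2, 109.6]
orientation: [[0.971, 0.239, -0.014], [0.238, -0.971, -0.005], [-0.015, 0.002, -1.0]]
contact_force: [0.0, 1.2, 0.3]
gripper_width: 0.6
```

```bash
python3 st.py
```

```text
t 21.33 tcp tray [ 70.3 -21.5] z 109.6 F tray [0.3  1.12] 0.28 yaw 13.8
```

>>> jog_arm(increments=[[[0, -0.003, 0], 0, 0], [[0, -0.006, 0], 0, 0], [[0, -0.01, 0], 0, 0], [[0, -0.014, 0], 0, 0], [[0, -0.014, 0], 0, 0]])

```text
t: 21.75
ee_pos: [621.3, 229.3, 109.7]
orientation: [[0.97, 0.243, -0.012], [0.243, -0.97, -0.02], [-0.017, 0.016, -1.0]]
contact_force: [2.5, -17.9, 2.3]
gripper_width: 0.3
```

```bash
python3 st.py
```

```text
t 21.75 tcp tray [ 69.5 -14. ] z 109.7 F tray [ -1.74 -17.98] 2.34 yaw 14.06
```

>>> jog_arm(increments=[[[0, -0.006, 0], 0, 0], [[0, -0.01, 0], 0, 0], [[0, -0.013, 0], 0, 0], [[0, -0.013, 0], 0, 0]])

```text
t: 22.08
ee_pos: [620.8, 231.3, 110.0]
orientation: [[0.968, 0.249, -0.008], [0.249, -0.968, -0.042], [-0.018, 0.039, -0.999]]
contact_force: [7.0, -29.2, 0.7]
gripper_width: 0.3
```

>>> jog_arm(increments=[[[0, -0.006, 0], 0, 0], [[0, -0.01, 0], 0, 0], [[0, -0.013, 0], 0, 0], [[0, -0.013, 0], 0, 0]])

```text
t: 22.42
ee_pos: [620.5, 233.2, 110.1]
orientation: [[0.967, 0.255, -0.002], [0.254, -0.965, -0.064], [-0.019, 0.061, -0.998]]
contact_force: [6.9, -28.7, 1.1]
gripper_width: 0.8
```

```bash
python3 st.py
```

```text
t 22.42 tcp tray [ 69.7 -10. ] z 110.1 F tray [ -0.06 -29.52] 1.1 yaw 14.72
```

>>> jog_arm(increments=[[[0, 0.005, 0], 0, 0], [[0, 0.01, -0.005], 0, 0], [[0, 0.012, -0.03], 0.4, 0], [[0, 0.01, -0.06], 0.8, 0], [[0, -0.005, -0.075], 1.1, 0], [[-0.01, -0.04, -0.075], 1.1, 0], [[-0.02, -0.075, -0.075], 1.1, 0], [[-0.029, -0.11, -0.075], 1.1, 0], [[-0.029, -0.13, -0.075], 1.1, 0], [[-0.029, -0.134, -0.075], 1.1, 0], [[-0.029, -0.134, -0.075], 1.1, 0], [[-0.029, -0.134, -0.075], 1.1, 0]])

```text
t: 23.42
ee_pos: [558.5, 359.8, 177.5]
orientation: [[0.972, 0.237, -0.002], [0.236, -0.97, -0.064], [-0.017, 0.062, -0.998]]
contact_force: [0.2, -0.3, 0.8]
gripper_width: 0.3
```

```bash
python3 st.py;python3 - <<'E'
from plant import arm
import cv2
o=arm.observe();print(o["orientation"].round(3))
cv2.imwrite("pics/s8.png",cv2.resize(arm.capture("side")[150:290,180:370,::-1],None,fx=4,fy=4,interpolation=cv2.INTER_CUBIC))
E
python3 st.py
```

```text
t 23.42 tcp tray [ 39.3 127.6] z 177.5 F tray [ 0.12 -0.3 ] 0.77 yaw 13.66
[[ 0.972  0.237 -0.002]
 [ 0.236 -0.97  -0.064]
 [-0.017  0.062 -0.998]]
t 23.47 tcp tray [ 39.5 127. ] z 177.5 F tray [-0.06 -0.47] 0.15 yaw 13.6
```

View pics/s8.png

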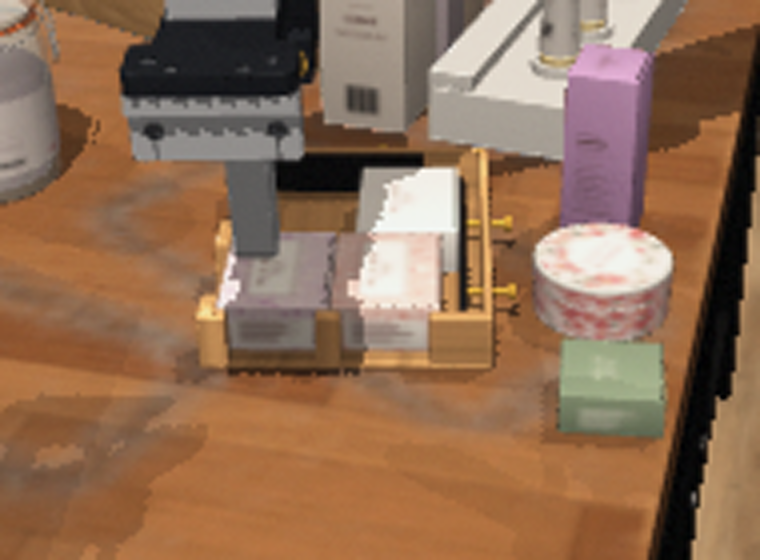

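>>> jog_arm(increments=[[[0, -0.001, 0.025], 0, 0], [[0, -0.002, 0.045], 0, 0], [[0, -0.003, 0.06], 0, 0], [[0, -0.003, 0.067], 0, 0], [[0, -0.003, 0.069], 0, 0], [[0, -0.003, 0.069], 0, 0], [[0, -0.003, 0.069], 0, 0]])

```text
t: 24.05
ee_pos: [558.9, 357.4, 109.4]
orientation: [[0.972, 0.235, -0.001], [0.234, -0.97, -0.064], [-0.016, 0.062, -0.998]]
contact_force: [-0.1, 0.3, -0.4]
gripper_width: 0.6
```

```bash
python3 st.py;python3 - <<'E'
from plant import arm
import cv2
cv2.imwrite("pics/s9.png",cv2.resize(arm.capture("side")[150:290,180:370,::-1],None,fx=4,fy=4,interpolation=cv2.INTER_CUBIC))
E
python3 st.py
```

```text
t 24.05 tcp tray [ 39.1 125.2] z 109.4 F tray [-0.03  0.31] -0.44 yaw 13.55
t 24.1 tcp tray [ 39.2 125.4] z 109.6 F tray [-0.15  0.3 ] 0.2 yaw 13.57
```

View pics/s9.png

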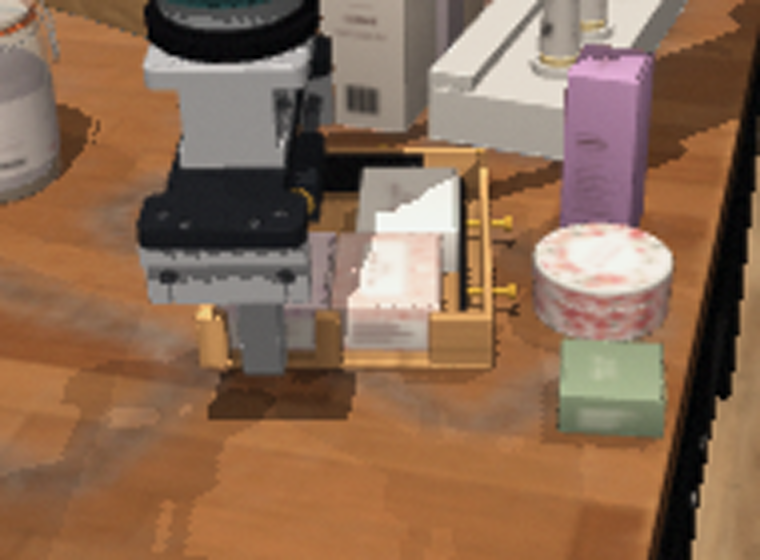

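>>> jog_arm(increments=[[[0, 0.006, 0.0004], 0, 0], [[0, 0.012, 0.0008], 0, 0], [[0, 0.016, 0.001], 0, 0], [[0, 0.018, 0.001], 0, 0], [[0, 0.02, 0.001], 0, 0], [[0, 0.022, 0.0015], 0, 0], [[0, 0.024, 0.0015], 0, 0], [[0, 0.026, 0.0015], 0, 0]])

```text
t: 24.77
ee_pos: [565.2, 332.6, 110.1]
orientation: [[0.972, 0.235, 0.0], [0.235, -0.97, -0.063], [-0.014, 0.061, -0.998]]
contact_force: [-1.1, 2.1, 2.7]
gripper_width: 0.5
```

```bash
python3 st.py
```

```text
t 24.77 tcp tray [39.4 99.7] z 110.1 F tray [-0.55  2.31] 2.68 yaw 13.57
```

>>> jog_arm(increments=[[[0, 0.0024, 0.0003], 0, 0], [[0, 0.0048, 0.0005], 0, 0], [[0, 0.0072, 0.0007], 0, 0], [[0, 0.0096, 0.0009], 0, 0], [[0, 0.012, 0.0011], 0, 0], [[0, 0.0144, 0.0012], 0, 0], [[0, 0.0168, 0.0013], 0, 0], [[0, 0.0192, 0.0014], 0, 0], [[0, 0.0216, 0.0015], 0, 0], [[0, 0.024, 0.0017], 0, 0]])

```text
t: 25.6
ee_pos: [570.9, 309.0, 109.8]
orientation: [[0.972, 0.235, 0.0], [0.235, -0.97, -0.063], [-0.014, 0.061, -0.998]]
contact_force: [-0.6, 3.5, 3.5]
gripper_width: 0.6
```

```bash
python3 st.py
```

```text
t 25.6 tcp tray [39.3 75.4] z 109.8 F tray [0.25 3.56] 3.47 yaw 13.56
```

>>> jog_arm(increments=[[[0, 0.0024, 0.0003], 0, 0], [[0, 0.0048, 0.0005], 0, 0], [[0, 0.0072, 0.0007], 0, 0], [[0, 0.0096, 0.0009], 0, 0], [[0, 0.012, 0.0011], 0, 0], [[0, 0.0144, 0.0012], 0, 0], [[0, 0.0168, 0.0013], 0, 0], [[0, 0.0192, 0.0014], 0, 0], [[0, 0.0216, 0.0015], 0, 0], [[0, 0.024, 0.0017], 0, 0]])

```text
t: 26.43
ee_pos: [576.5, 285.3, 109.5]
orientation: [[0.972, 0.235, -0.0], [0.234, -0.97, -0.063], [-0.015, 0.061, -0.998]]
contact_force: [-0.3, 3.1, 2.4]
gripper_width: 0.6
```

```bash
python3 st.py;python3 - <<'E'
from plant import arm
import cv2
cv2.imwrite("pics/s10.png",cv2.resize(arm.capture("side")[150:290,180:370,::-1],None,fx=4,fy=4,interpolation=cv2.INTER_CUBIC))
cv2.imwrite("pics/sc10.png",cv2.resize(arm.capture("scene")[135:285,185:375,::-1],None,fx=4,fy=4,interpolation=cv2.INTER_CUBIC))
E
python3 st.py
```

```text
t 26.43 tcp tray [39.2 51. ] z 109.5 F tray [0.42 3.06] 2.45 yaw 13.56
t 26.53 tcp tray [39.2 50.6] z 109.4 F tray [0.04 1.67] 0.51 yaw 13.56
```

View pics/s10.png

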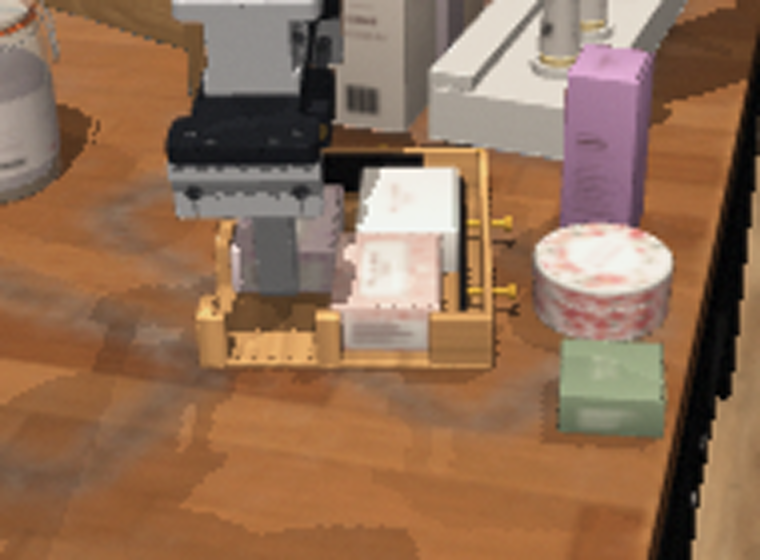

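View pics/sc10.png

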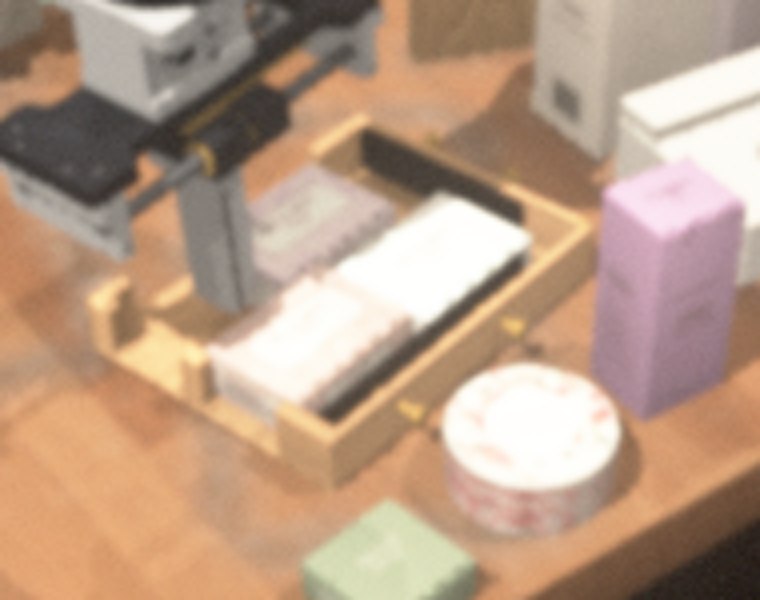

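>>> jog_arm(increments=[[[0, 0.0024, 0.0002], 0, 0], [[0, 0.0048, 0.0004], 0, 0], [[0, 0.0072, 0.0006], 0, 0], [[0, 0.0096, 0.0008], 0, 0], [[0, 0.012, 0.0009], 0, 0], [[0, 0.0144, 0.001], 0, 0], [[0, 0.0164, 0.0011], 0, 0], [[0, 0.0184, 0.0012], 0, 0], [[0, 0.0204, 0.0013], 0, 0], [[0, 0.022, 0.0014], 0, 0]])

```text
t: 27.37
ee_pos: [581.8, 263.2, 109.3]
orientation: [[0.972, 0.235, -0.0], [0.234, -0.97, -0.064], [-0.015, 0.062, -0.998]]
contact_force: [-1.3, 2.9, 2.6]
gripper_width: 0.4
```

```bash
python3 st.py
```

```text
t 27.37 tcp tray [39.1 28.3] z 109.3 F tray [-0.57  3.15] 2.6 yaw 13.55
```

>>> jog_arm(increments=[[[0, 0.0007, 0], 0, 0], [[0, 0.0014, 0.0001], 0, 0], [[0, 0.002, 0.0001], 0, 0]])

```text
t: 27.62
ee_pos: [582.2, 261.2, 109.3]
orientation: [[0.972, 0.235, -0.0], [0.234, -0.97, -0.064], [-0.015, 0.062, -0.998]]
contact_force: [-1.2, 2.7, 2.2]
gripper_width: 0.6
```

>>> jog_arm(increments=[[[0, 0.0007, 0], 0, 0], [[0, 0.0014, 0.0001], 0, 0], [[0, 0.002, 0.0001], 0, 0]])

```text
t: 27.87
ee_pos: [582.7, 259.2, 109.3]
orientation: [[0.972, 0.235, -0.0], [0.234, -0.97, -0.064], [-0.015, 0.062, -0.998]]
contact_force: [-1.4, 2.4, 2.7]
gripper_width: 0.6
```

```bash
python3 st.py
```

```text
t 27.87 tcp tray [39.1 24.2] z 109.3 F tray [-0.79  2.71] 2.67 yaw 13.56
```

>>> jog_arm(increments=[[[0, 0.0007, 0], 0, 0], [[0, 0.0014, 0.0001], 0, 0], [[0, 0.002, 0.0001], 0, 0]])

```text
t: 28.12
ee_pos: [583.1, 257.2, 109.4]
orientation: [[0.972, 0.235, -0.0], [0.234, -0.97, -0.064], [-0.015, 0.062, -0.998]]
contact_force: [-1.0, 2.9, 2.4]
gripper_width: 0.1
```

>>> jog_arm(increments=[[[0, 0.0007, 0], 0, 0], [[0, 0.0014, 0.0001], 0, 0], [[0, 0.002, 0.0001], 0, 0]])

```text
t: 28.37
ee_pos: [583.6, 255.1, 109.4]
orientation: [[0.972, 0.235, -0.0], [0.234, -0.97, -0.064], [-0.015, 0.062, -0.998]]
contact_force: [-0.3, 2.7, 2.0]
gripper_width: 0.2
```

>>> jog_arm(increments=[[[0, 0.0007, 0], 0, 0], [[0, 0.0014, 0.0001], 0, 0]])

```text
t: 28.53
ee_pos: [584.0, 253.7, 109.3]
orientation: [[0.972, 0.235, -0.0], [0.234, -0.97, -0.064], [-0.015, 0.062, -0.998]]
contact_force: [-0.6, 2.6, 1.7]
gripper_width: 0.7
```

>>> jog_arm(increments=[[[0, 0.0007, 0], 0, 0], [[0, 0.0014, 0.0001], 0, 0]])

```text
t: 28.7
ee_pos: [584.3, 252.3, 109.3]
orientation: [[0.972, 0.235, -0.0], [0.234, -0.97, -0.064], [-0.015, 0.062, -0.998]]
contact_force: [-0.8, 3.2, 3.2]
gripper_width: 0.2
```

```bash
python3 st.py
```

```text
t 28.7 tcp tray [39.  17.1] z 109.3 F tray [-0.02  3.27] 3.23 yaw 13.56
```

>>> jog_arm(increments=[[[0, 0.0006, 0], 0, 0], [[0, 0.0012, 0.0001], 0, 0]])

```text
t: 28.87
ee_pos: [584.6, 251.0, 109.4]
orientation: [[0.972, 0.235, -0.0], [0.234, -0.97, -0.064], [-0.015, 0.062, -0.998]]
contact_force: [-0.9, 3.2, 2.8]
gripper_width: 0.6
```

>>> jog_arm(increments=[[[0, 0.0006, 0], 0, 0], [[0, 0.0012, 0.0001], 0, 0]])

```text
t: 29.03
ee_pos: [584.9, 249.9, 109.3]
orientation: [[0.972, 0.235, -0.0], [0.234, -0.97, -0.063], [-0.015, 0.062, -0.998]]
contact_force: [-1.8, 3.5, 3.4]
gripper_width: 0.5
```

>>> jog_arm(increments=[[[0, 0.0006, 0], 0, 0], [[0, 0.0012, 0.0001], 0, 0]])

```text
t: 29.2
ee_pos: [585.1, 248.7, 109.3]
orientation: [[0.972, 0.235, -0.001], [0.234, -0.97, -0.063], [-0.015, 0.061, -0.998]]
contact_force: [-0.1, 3.8, 2.8]
gripper_width: 0.4
```

```bash
python3 st.py
```

```text
t 29.2 tcp tray [39.  13.4] z 109.3 F tray [0.81 3.67] 2.77 yaw 13.54
```

>>> jog_arm(increments=[[[0, 0.0006, 0], 0, 0], [[0, 0.0012, 0.0001], 0, 0]])

```text
t: 29.37
ee_pos: [585.3, 247.9, 109.4]
orientation: [[0.972, 0.234, -0.001], [0.234, -0.97, -0.062], [-0.015, 0.06, -0.998]]
contact_force: [-1.7, 5.3, 3.3]
gripper_width: 0.8
```

>>> jog_arm(increments=[[[0, 0.0006, 0], 0, 0], [[0, 0.0012, 0.0001], 0, 0]])

```text
t: 29.53
ee_pos: [585.4, 247.6, 109.4]
orientation: [[0.972, 0.233, -0.001], [0.233, -0.971, -0.06], [-0.015, 0.058, -0.998]]
contact_force: [-1.9, 6.3, 3.9]
gripper_width: 0.5
```

>>> jog_arm(increments=[[[0, 0.0006, 0], 0, 0], [[0, 0.0012, 0.0001], 0, 0]])

```text
t: 29.7
ee_pos: [585.4, 247.4, 109.5]
orientation: [[0.973, 0.233, -0.001], [0.232, -0.971, -0.058], [-0.015, 0.056, -0.998]]
contact_force: [-2.7, 6.3, 3.7]
gripper_width: 0.5
```

```bash
python3 st.py
```

```text
t 29.7 tcp tray [39.  12.1] z 109.5 F tray [-1.12  6.74] 3.67 yaw 13.44
```

>>> jog_arm(increments=[[[0, 0.001, 0], 0, 0], [[0, 0.0016, 0.0001], 0, 0], [[0, 0.002, 0.0001], 0, 0], [[0, 0.002, 0.0001], 0, 0]])

```text
t: 30.03
ee_pos: [585.4, 247.1, 109.5]
orientation: [[0.973, 0.232, -0.002], [0.231, -0.971, -0.055], [-0.015, 0.053, -0.999]]
contact_force: [-2.9, 8.7, 3.4]
gripper_width: 0.4
```

```bash
python3 st.py
```

```text
t 30.03 tcp tray [38.9 11.7] z 109.5 F tray [-0.72  9.18] 3.39 yaw 13.38
```

>>> jog_arm(increments=[[[0, 0.001, 0], 0, 0], [[0, 0.002, 0.0001], 0, 0], [[0, 0.0026, 0.0001], 0, 0], [[0, 0.0026, 0.0001], 0, 0]])

```text
t: 30.37
ee_pos: [585.5, 246.6, 109.6]
orientation: [[0.973, 0.231, -0.003], [0.23, -0.972, -0.05], [-0.014, 0.048, -0.999]]
contact_force: [-1.8, 9.7, 2.3]
gripper_width: 0.6
```

```bash
python3 st.py
```

```text
t 30.37 tcp tray [38.8 11.3] z 109.6 F tray [0.51 9.89] 2.27 yaw 13.31
```

>>> jog_arm(increments=[[[0, 0.0015, 0], 0, 0], [[0, 0.0022, 0.0001], 0, 0], [[0, 0.0025, 0.0001], 0, 0], [[0, 0.0025, 0.0001], 0, 0], [[0, 0.0025, 0.0001], 0, 0], [[0, 0.0025, 0.0001], 0, 0], [[0, 0.0025, 0.0001], 0, 0], [[0, 0.0025, 0.0001], 0, 0], [[0, 0.0025, 0.0001], 0, 0], [[0, 0.0025, 0.0001], 0, 0], [[0, 0.0025, 0.0001], 0, 0], [[0, 0.0025, 0.0001], 0, 0]])

```text
t: 31.37
ee_pos: [585.6, 246.3, 109.7]
orientation: [[0.973, 0.23, -0.003], [0.229, -0.972, -0.046], [-0.014, 0.044, -0.999]]
contact_force: [-2.7, 9.5, 2.3]
gripper_width: 0.2
```

```bash
python3 st.py;python3 - <<'E'
from plant import arm
import cv2
cv2.imwrite("pics/s11.png",cv2.resize(arm.capture("side")[150:290,180:370,::-1],None,fx=4,fy=4,interpolation=cv2.INTER_CUBIC))
E
python3 st.py
```

```text
t 31.37 tcp tray [38.8 11. ] z 109.7 F tray [-0.36  9.91] 2.25 yaw 13.25
t 31.42 tcp tray [38.8 11. ] z 109.7 F tray [-0.9   9.03] 3.22 yaw 13.25
```

View pics/s11.png

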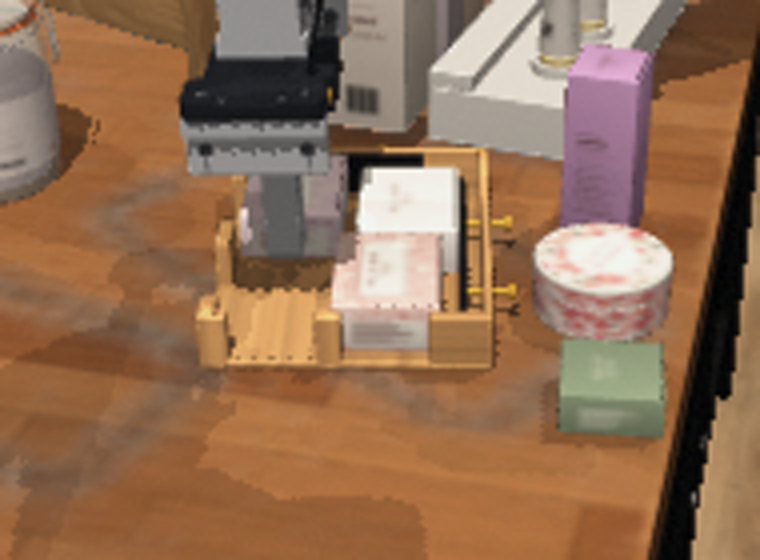

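>>> jog_arm(increments=[[[0, -0.003, 0], 0, 0], [[0, -0.008, 0], 0, 0], [[0, -0.018, 0], 0, 0], [[0, -0.025, -0.01], 0, 0], [[0, -0.025, -0.05], 0, 0], [[0, -0.025, -0.09], 0, 0], [[0, -0.025, -0.13], 0, 0], [[0.03, -0.025, -0.17], 0, 0], [[0.06, -0.025, -0.2], 0, 0], [[0.08, -0.025, -0.22], 0, 0], [[0.08, -0.025, -0.22], 0, 0], [[0.08, -0.025, -0.22], 0, 0]])

```text
t: 32.42
ee_pos: [659.4, 299.5, 328.8]
orientation: [[0.973, 0.229, -0.0], [0.229, -0.972, -0.046], [-0.011, 0.044, -0.999]]
contact_force: [-0.8, 0.6, -1.0]
gripper_width: 0.6
```

```bash
python3 st.py;python3 - <<'E'
from plant import arm
import cv2,pickle
W=arm.camera_params("wrist");o=arm.observe()
im=arm.capture("wrist")[:,:,::-1];cv2.imwrite("pics/w2.png",im);pickle.dump((o,W),open("w2.pkl","wb"))
cv2.imwrite("pics/s12.png",cv2.resize(arm.capture("side")[150:290,180:370,::-1],None,fx=4,fy=4,interpolation=cv2.INTER_CUBIC))
cv2.imwrite("pics/sc12.png",cv2.resize(arm.capture("scene")[135:285,185:375,::-1],None,fx=4,fy=4,interpolation=cv2.INTER_CUBIC))
E
python3 st.py
```

```text
t 32.42 tcp tray [123.2  45.3] z 328.8 F tray [-0.64  0.75] -1.04 yaw 13.25
t 32.57 tcp tray [120.3  45.2] z 325.3 F tray [ 0.08 -0.41] -1.01 yaw 13.27
```

View pics/w2.png

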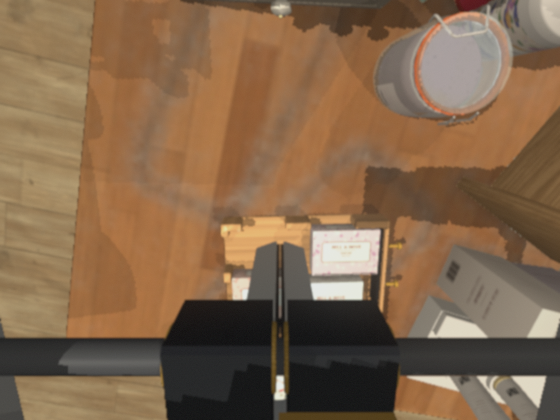

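View pics/s12.png

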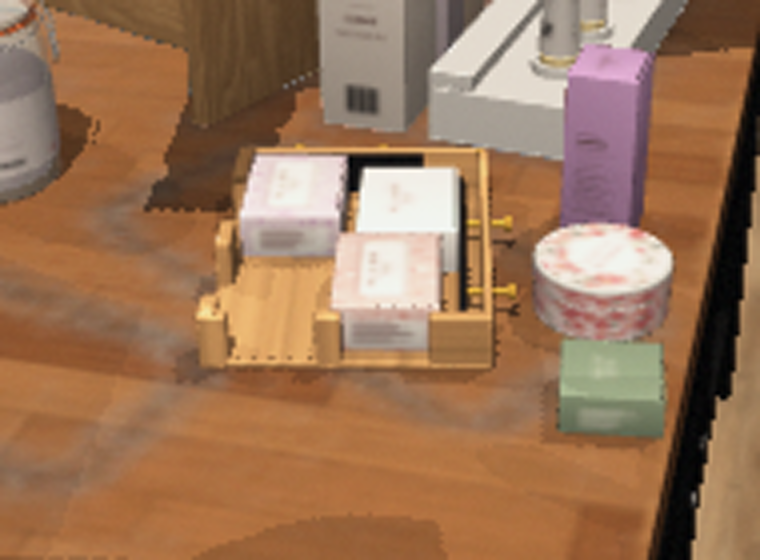

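View pics/sc12.png

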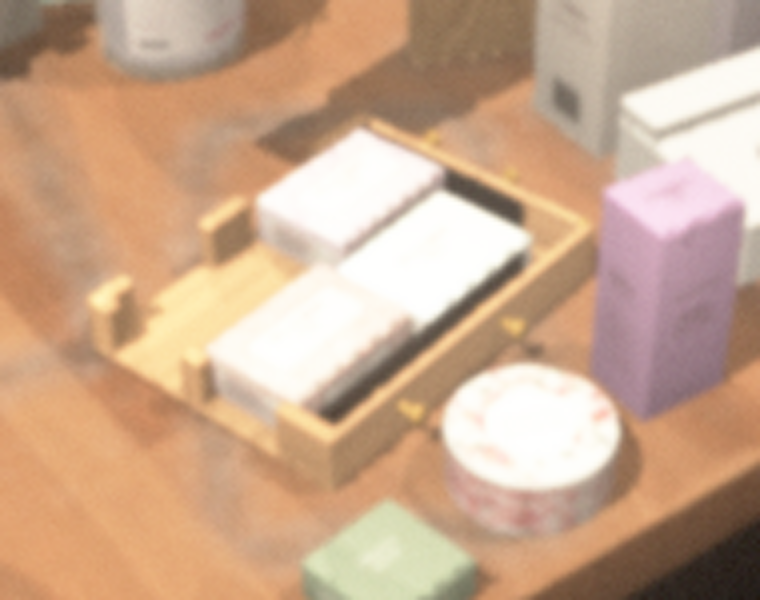

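The pictures show lilac far right against the right stop (side view, about (295,200)) and white near right, flat on the near stop (right edge at column ~460). Pink looks unmoved, the far-left place is empty, and the three things in front stand as before. The arm is clear of everything, so I'm handing in.

```bash
python3 -c "
from plant import arm
print(arm.hand_in())"
```

```text
the job is handed in; nothing more can be done
None
```

I slid both boxes into place and handed the job in at about 32.6 s. No verdict is reported.

- **White:** It went in through the far-right notch to the near end stop. The last press read about 8 to 9.5 N at the wrist for roughly 1 s.
- **Lilac:** It went in through the left-far notch to the right end stop and was held at about 9 to 9.9 N for 1 s. It took about 3 N to slide, so the stop itself probably felt 6 to 7 N, which is close to the 6 N minimum.
- **Final pictures:** Both boxes look flat and touching their stops. The far-left place is empty, and pink and the three things in front look unmoved. The gripper is raised clear of everything.

**What went wrong:** During the first press on white (8 to 9.5 N), my repeated small pushes tilted the tool about 4°. The pictures showed the box's far edge tipping up a little. When I backed off, the box dropped back flat, about 1 to 2 mm short of the stop. That may count against "without lifting".

I removed the tilt by pushing the fingertips against the tray's far wall at about 20 N. I then pressed white again lower down, and it stayed flat. Before the lilac push I also pressed the fingertips against a notch edge at up to about 30 N, to angle them. Both pushes were on the fixed tray only.

The highest force I read on any carton was about 9.9 N, with roughly 0.8 N of noise. I only read forces at the end of each move, so a brief higher peak would not show.

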